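# Move freshly painted coasters to the drying tray

## Robot

A 6-joint arm with a two-finger parallel gripper is mounted at the origin on a cart in front of the work surface, level with it; the furniture and walls round the work are solid. World frame = base frame: x ahead of the robot, y to its left, z up, the work surface at z = 0. Lengths are in m, angles in rad, forces in N, time in s.
With the tool pointing down it reaches from about 0.3 to 0.875 m from the base axis. Payload 6.4 kg.
Tool frame: the origin (TCP) lies between the finger pads; the fingertips stand 19 mm ahead of it and the grasp point (between the pads) is the TCP (ctrl.tips_ahead is the z of the fingertips in the tool frame, in m); z points along the fingers, y is the line along which they close (so a half turn about z gives the same grasp; the last joint's range is limited). The gripper opens to 85 mm and grips with 20 to 120 N. Pads are 22 mm wide; open, the fingers measure 114 mm over their backs; the gripper's body (76 mm by 85 mm) begins 54 mm behind the grasp point. The pads swing forward as they close: fully open they stand 13 mm farther back than shut.
Start: joints at [0.924, 0.181, 1.607, -0, 1.354, -0.206], TCP at [0.245, 0.52, 0.25] pointing down, gripper open.
Joint ranges: [-2.99, 2.99], [-0.89, 2.07], [0.3, 2.58], [-1.14, 4.28], [0, 2.63], [-3.12, 3.12]. Speed limits (rad/s): [2.57, 2.57, 3.01, 3.14, 3.14, 3.14].

## Interface

Orientations are given as a unit quaternion [w, x, y, z].
In Python, from bench import readout, vision, ctrl gives the robot as it stands.
- The arm moves only by the tool play_rows, never from a script. Its arguments are lists of equal length, an entry for each row: "xyz": the shift along the tool's x, y, z in mm, a list of three; "rot": the turn, a rotation vector about the tool's x, y, z in rad, a list of three; "grip": the opening, from 0 (shut) to 1 (fully open). In form: {"xyz": [[x, y, z], ...], "rot": [[rx, ry, rz], ...], "grip": [grip, ...]}. A call has exactly 10 rows; each row is the pose to reach, as a shift and turn from the pose commanded when the call began, along the tool's axes at that moment; what a row does not reach only later rows make up. A row lasts 1/8 s, in which the tool goes at most 62.5 mm and 10.7 degrees, less where a joint would pass 70% of its speed; a pose out of reach is approached as far as the arm can. A call with a gripper value outside its range is refused whole. The fingers move at their own pace and stop on an object; the grip force is fixed at half the most. Time passes only in rows, so rows that repeat a pose let the fingers close, or fill a call up. It gives the time, the measured TCP pose, the force, the opening and the grip force at its end, in the units of the state.
- readout.get_obs(): the state, without advancing time (a new reading comes with each control period).
- vision.camera(name): name is "scene" or "top" or "wrist"; returns a dict with "color" (480x640x3 uint8, red, green, blue), "depth" (480x640 float32, m along the optical axis (not along the pixel's ray), 0 where there is no reading), "camera_matrix" (3x3 intrinsics, pixels), "k1" (the pictures are not rectified: a ray, as slopes to the right and down, at radius r is drawn at 1 + k1 r^2 times it, then the intrinsics apply), "extrinsics" (4x4, takes a point from camera to world coordinates); the wrist camera has in their place "hand_eye" (4x4, takes a point from camera to tool coordinates, whose origin is the TCP and whose axes are the flange's). Camera axes: x right, y down, z forward; pixel columns grow to the right and rows downward; lengths in m; the calibration is good to about 2 mm. A picture is of the moment at which its call begins: read the wrist's pose just before it.
- ctrl.hand_in(): hands the job in; it is judged then, once.
The state is a dict: "time_s": time; "q": joint angles; "dq": joint speeds; "joint_efforts": joint torques, N m; "eef_pos": TCP position; "eef_rot": TCP orientation; "wrist_force": force on the tool from outside, world axes, zero at the start; "torque": the same for the moment, N m; "opening": opening from 0.0 (shut) to 1.0 (fully open); "grasp_force": force on a finger pad.
Only numpy, scipy, OpenCV 4.12 (cv2) and the standard library are available. Lean on these libraries where they do the work, as an engineer would, in place of code of your own. Each camera call takes 0.05 s, during which the arm holds its last target. There are 200 camera calls.

## Task

The paint on the coasters is still wet: without a finger touching any of them, slide the lifter's blade under each coaster on the painting board and tip it off into the drying tray, so that all lie flat on the tray's floor, painted side up and side by side. Then lay the lifter down with its blade flat on the empty board, and for the second coat stand the pot of each coaster's colour upright on the desk close in front of the tray, centred on its own coaster and not in the tray (the pot of a missing coaster is not needed). Leave the mug, the watercolour tin and the roll of tape where they are.

Things in the scene. Friction and masses are not known exactly. Their poses are not given: they have to be found in the camera images.
- coaster_red: round stoneware coaster, top painted red with a cream flower, wet paint; 84 mm diameter, 9 mm thick, 85 g; its under-edge is bevelled: the flat foot is 72 mm across and the bevel rises 4 mm to the full diameter. Origin: centre of the underside; z points out of the painted face. Starts flat on the board, painted side up, 2 to 18 mm in front of the rail. May be absent
- pot_red: squat paint pot with a red cap, 38 mm diameter, 45 mm high, 60 g, standing on the desk. Origin: centre of the underside; z up. Always present, even when its coaster is absent
- coaster_blue: round stoneware coaster, top painted blue with cream rings, wet paint; 84 mm diameter, 9 mm thick, 85 g; its under-edge is bevelled: the flat foot is 72 mm across and the bevel rises 4 mm to the full diameter. Origin: centre of the underside; z points out of the painted face. Starts flat on the board, painted side up, 2 to 18 mm in front of the rail. May be absent
- pot_blue: squat paint pot with a blue cap, 38 mm diameter, 45 mm high, 60 g, standing on the desk. Origin: centre of the underside; z up. Always present, even when its coaster is absent
- coaster_yellow: round stoneware coaster, top painted yellow with a cream sun, wet paint; 84 mm diameter, 9 mm thick, 85 g; its under-edge is bevelled: the flat foot is 72 mm across and the bevel rises 4 mm to the full diameter. Origin: centre of the underside; z points out of the painted face. Starts flat on the board, painted side up, 2 to 18 mm in front of the rail. May be absent
- pot_yellow: squat paint pot with a yellow cap, 38 mm diameter, 45 mm high, 60 g, standing on the desk. Origin: centre of the underside; z up. Always present, even when its coaster is absent
- board: fixed wooden painting board, 160 x 300 mm, 12 mm thick. Origin: centre of the underside; x away from the robot, y along its length, z up. A rail runs along the whole far edge, from x = +62 to +80 mm, its top 25 mm above the desk: it stops a coaster that is pushed away from the robot. The other three edges are open
- tray: fixed drying tray, dark rim, cork floor. 114 (x) x 320 (y) mm outside; floor 5 mm above the desk, 104 x 310 mm inside; rim 5 mm thick, its top 13 mm above the desk, on all four sides. Origin: centre of the underside; x away from the robot, y along its length, z up. Room for three coasters side by side along y
- tray_end_left (a point): point on the desk just outside the tray's left end (tray frame x = 0, y = +180, z = 0 mm)
- tray_end_right (a point): point on the desk just outside the tray's right end (tray frame x = 0, y = -180, z = 0 mm)
- lifter: offset turner, 120 g; rests stably on its blade; starts in front of the tray. Origin: middle of the blade's rear edge, underside; z up. Slippery steel blade x = 0 to 105 mm, 66 wide (y), 1.6 thick; coasters slide off at 10 to 15 degrees slope. Steel riser, 32 wide, from x = 0 up and back to x = -18, z = 39. Wooden handle 16 wide, 22 high, x = -15 to -133, mid-line z = 46 at front, 53 at butt
- lifter_tip (a point): middle of the lifter blade's front edge, underside (lifter frame x = 105, y = 0, z = 0 mm); axes as the lifter
- lifter_blade (a point): centre of the lifter blade's underside (lifter frame x = 52.5, y = 0, z = 0 mm); axes as the lifter
- lifter_grip (a point): point inside the lifter's handle for gripping across its 16 mm width (lifter frame x = -55, y = 0, z = 48 mm); axes as the lifter
- mug: loose white mug with small flowers, 91 mm high, 82 mm across without its handle; bystander. Origin: underside
- watercolour_tin: closed black watercolour tin, 71 x 127 x 21 mm; bystander. Origin: centre of the underside
- tape_roll: roll of tape lying flat, 90 mm across, 48 mm high; bystander. Origin: centre of the underside

How it is judged:
On the way, in this order (a step that is already met when the one before it is completed fails the run):
1. a coaster is carried on the lifter, clear of the board (((contact force between coaster_red and lifter above 0.3 N and height (world z) of coaster_red above 0.05 m) or (contact force between coaster_blue and lifter above 0.3 N and height (world z) of coaster_blue above 0.05 m) or (contact force between coaster_yellow and lifter above 0.3 N and height (world z) of coaster_yellow above 0.05 m))), for 0.2 s.
2. all coasters lie flat in the tray, painted side up (z of coaster_red in the frame of tray between 0.003 and 0.0075 m and x of coaster_red in the frame of tray between -0.015 and 0.015 m and y of coaster_red in the frame of tray between -0.117 and 0.117 m and angle between each of coaster_red, coaster_blue, coaster_yellow's own z axis and vertical below 0.06 rad and linear speed of each of coaster_red, coaster_blue, coaster_yellow below 0.02 m/s and z of coaster_blue in the frame of tray between 0.003 and 0.0075 m and x of coaster_blue in the frame of tray between -0.015 and 0.015 m and y of coaster_blue in the frame of tray between -0.117 and 0.117 m and z of coaster_yellow in the frame of tray between 0.003 and 0.0075 m and x of coaster_yellow in the frame of tray between -0.015 and 0.015 m and y of coaster_yellow in the frame of tray between -0.117 and 0.117 m), for 0.2 s.
3. the lifter lies with its blade flat on the board (x of lifter_blade in the frame of board between -0.075 and 0.075 m and y of lifter_blade in the frame of board between -0.15 and 0.15 m and z of lifter_blade in the frame of board between 0.008 and 0.017 m and angle between lifter's own z axis and vertical below 0.1 rad and linear speed of lifter below 0.02 m/s), for 0.2 s.
At the end, for the whole second after the job is handed in: Each coaster lies still and flat on the tray floor, painted side up; its pot stands upright on the desk on the tray's near side (not behind it, over 50 mm from its end points), within 105 mm of its own coaster and over 108 mm from the others; the lifter lies still, blade flat on the board (all of step 2 and all of step 3 and horizontal distance between pot_red and coaster_red below 0.105 m and horizontal distance between each of pot_red, pot_yellow and coaster_blue above 0.108 m and horizontal distance between each of pot_red, pot_blue and coaster_yellow above 0.108 m and x of each of pot_red, pot_blue, pot_yellow in the frame of tray below 0.05 m and horizontal distance between each of pot_red, pot_blue, pot_yellow and tray_end_left above 0.05 m and horizontal distance between each of pot_red, pot_blue, pot_yellow and tray_end_right above 0.05 m and angle between each of pot_red, pot_blue, pot_yellow's own z axis and vertical below 0.1 rad and height (world z) of each of pot_red, pot_blue, pot_yellow below 0.003 m and linear speed of each of pot_red, pot_blue, pot_yellow below 0.02 m/s and horizontal distance between pot_blue and coaster_blue below 0.105 m and horizontal distance between each of pot_blue, pot_yellow and coaster_red above 0.108 m and horizontal distance between pot_yellow and coaster_yellow below 0.105 m); the robot touches nothing.
It fails at once if the fingers touch a wet coaster (contact force between the fingers and coaster_red above 0.5 N or contact force between the fingers and coaster_blue above 0.5 N or contact force between the fingers and coaster_yellow above 0.5 N).
It fails at once if a coaster stands on edge or turns face down (angle between any of coaster_red, coaster_blue, coaster_yellow's own z axis and vertical above 1 rad).
It fails at once if the mug, the watercolour tin or the roll of tape is moved by more than 3 cm (distance of any of mug, watercolour_tin, tape_roll from where it was at the start of the episode above 0.03 m).
Of coaster_red, coaster_blue, coaster_yellow only 2 to 3 are there at a start; the rules pass over those that are not, and their reading is None.
At some moment in a run one of pot_red, pot_blue, pot_yellow may be knocked a few centimetres aside while the robot is not near it.
It also fails if it takes over 210 s, if anything falls off the work surface, if the arm or the gripper's body presses on something with over 40 N, if the wrist force passes 120 N, or if a joint passes its speed limit or range.

## Working session

There is one attempt and no reset: what is moved stays moved. The work goes in short steps, Python scripts to look and compute and a tool call to move; the robot and the scene stay as the last step left them, time stands still between calls to the robot, and variables do not carry over. Pictures are saved under pics/ and viewed, at most 14 in all, crops included, and the job is handed in when it is done.

Besides the shell and the picture viewer there is one more tool, called after ">>>" as name(argument=value, ...), one argument or row to a line, values as JSON. play_rows: Moves the arm, as the interface text tells. Its arguments: {"type":"object","properties":{"xyz":{"type":"array","items":{"type":"array","items":{"type":"number"}}},"rot":{"type":"array","items":{"type":"array","items":{"type":"number"}}},"grip":{"type":"array","items":{"type":"number"}}},"required":["xyz","rot","grip"]}

```bash
mkdir -p pics; cat > h.py <<'E'
import numpy as np, cv2
from scipy.spatial.transform import Rotation as R
from bench import readout, vision, ctrl
def T_tool():
    o=readout.get_obs(); q=o['eef_rot']; T=np.eye(4)
    T[:3,:3]=R.from_quat([q[1],q[2],q[3],q[0]]).as_matrix(); T[:3,3]=o['eef_pos']; return T
def cam(n):
    T=T_tool() if n=='wrist' else None
    c=vision.camera(n)
    c['E']=T@np.array(c['hand_eye']) if n=='wrist' else np.array(c['extrinsics'])
    return c
def rays(c,uv):
    K=np.array(c['camera_matrix']);uv=np.atleast_2d(uv).astype(float)
    d=np.array([c['k1'],0,0,0,0],float)
    s=cv2.undistortPoints(uv.reshape(-1,1,2),K,d).reshape(-1,2)
    return np.c_[s,np.ones(len(s))]
def onplane(c,uv,z):
    r=rays(c,uv)@c['E'][:3,:3].T; o=c['E'][:3,3]
    return o+r*((z-o[2])/r[:,2])[:,None]
def bydepth(c,uv):
    uv=np.atleast_2d(uv); d=np.array([c['depth'][int(v),int(u)] for u,v in uv])
    return (rays(c,uv)*d[:,None])@c['E'][:3,:3].T+c['E'][:3,3]
def cloud(c):
    v,u=np.mgrid[0:480,0:640]; uv=np.c_[u.ravel(),v.ravel()]
    P=(rays(c,uv)*c['depth'].ravel()[:,None])@c['E'][:3,:3].T+c['E'][:3,3]
    return P.reshape(480,640,3)
def save(c,n): cv2.imwrite('pics/'+n,c['color'][:,:,::-1])
E
python3 - <<'E'
from h import *
for n in('scene','top'):
    c=cam(n); save(c,n+'0.png'); print(n,c['E'].round(3).tolist(),c['k1'],np.array(c['camera_matrix']).tolist())
print(readout.get_obs(), ctrl.tips_ahead)
c=cam('wrist'); print(np.array(c['hand_eye']).round(3).tolist())
E
```

```text
scene [[0.855, -0.315, 0.413, 0.013], [-0.519, -0.493, 0.698, -0.96], [-0.017, -0.811, -0.585, 0.817], [0.0, 0.0, 0.0, 1.0]] -0.01640959361338083 [[479.2934457854544, 0.0, 317.0312013443849], [0.0, 479.2934457854544, 244.95923456338832], [0.0, 0.0, 1.0]]
top [[-0.026, -0.987, 0.156, 0.298], [-1.0, 0.027, 0.004, -0.05], [-0.009, -0.156, -0.988, 1.507], [0.0, 0.0, 0.0, 1.0]] -0.13120655565083783 [[603.8075379619122, 0.0, 321.0620523830376], [0.0, 603.8075379619122, 241.47707197005897], [0.0, 0.0, 1.0]]
{'time_s': 0.1, 'q': array([ 9.23707878e-01,  1.81473482e-01,  1.60789591e+00, -1.47049892e-05,
        1.35382005e+00, -2.06297956e-01]), 'dq': array([-0.00178079, -0.00175293, -0.00252775,  0.00069615,  0.0021522 ,
       -0.00089531]), 'joint_efforts': array([ 1.25940564e-04, -4.45876479e+01, -3.52240634e+01, -3.27257249e-04,
        4.10932320e-03,  3.23669462e-05]), 'eef_pos': array([0.24502509, 0.51966292, 0.24947629]), 'eef_rot': array([-3.23890626e-04,  2.18613706e-01,  9.75811155e-01, -7.29781033e-04]), 'wrist_force': array([ 0.57018026, -0.03435027, -0.62498468]), 'torque': array([ 0.01004375, -0.01026924,  0.01082515]), 'grasp_force': 0.0, 'opening': 0.9970546180084661} 0.019
[[-0.002, -0.965, -0.261, 0.064], [1.0, -0.001, -0.001, 0.0], [0.001, -0.261, 0.965, -0.124], [0.0, 0.0, 0.0, 1.0]]
```

View pics/top0.png

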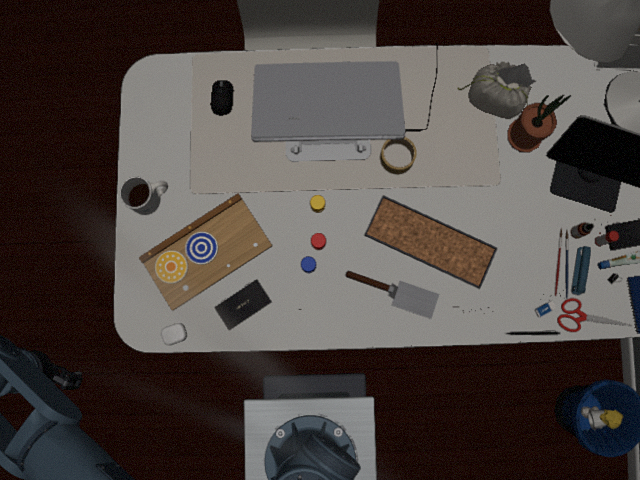

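View pics/scene0.png

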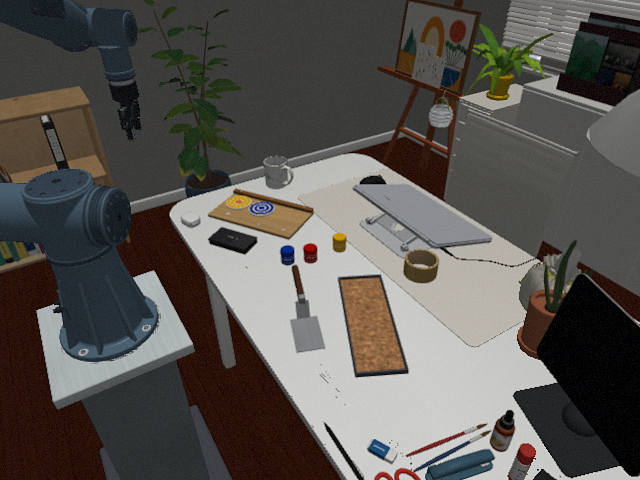

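The top view shows two coasters, yellow (171,267) and blue (202,247), and no red. The pots are yellow (318,203), red (319,241) and blue (308,265). The tray is at about (431,241) and the lifter runs from its butt at (347,274) to its blade at (413,298). The tin sits at (243,305), in front of the board.

```bash
cat > m0.py <<'E'
from h import *
c=cam('top'); hsv=cv2.cvtColor(c['color'],cv2.COLOR_RGB2HSV)
def blob(lo,hi,box,z,name,rect=False):
    u0,v0,u1,v1=box; m=cv2.inRange(hsv,lo,hi); M=np.zeros_like(m); M[v0:v1,u0:u1]=m[v0:v1,u0:u1]
    M=cv2.morphologyEx(M,cv2.MORPH_CLOSE,np.ones((5,5)))
    cs=cv2.findContours(M,cv2.RETR_EXTERNAL,cv2.CHAIN_APPROX_NONE)[0]; k=max(cs,key=cv2.contourArea)[:,0]
    P=onplane(c,k,z)[:,:2].astype(np.float32)
    if rect:
        r=cv2.minAreaRect(P*1000); print(name,np.round(r[0],1),np.round(r[1],1),'ang',round(r[2],2))
    else:
        (x,y),r=cv2.minEnclosingCircle(P); print(name,round(x,4),round(y,4),'diam',round(2*r,4))
    return P
blob((18,120,100),(32,255,255),(150,245,190,285),.021,'coaster_y')
blob((105,100,40),(130,255,255),(183,228,220,266),.021,'coaster_b')
blob((18,120,100),(32,255,255),(300,185,335,220),.045,'pot_y')
blob((105,100,40),(130,255,255),(295,250,325,280),.045,'pot_b')
blob((0,120,60),(8,255,255),(300,225,335,255),.045,'pot_r')
P=blob((0,0,0),(179,255,110),(355,185,505,295),.013,'tray',True)
blob((5,60,40),(25,255,255),(120,180,285,325),.016,'board+rail',True)
blob((0,0,80),(179,60,185),(388,278,445,325),.0016,'blade',True)
blob((0,60,0),(25,255,150),(338,264,396,300),.06,'handle',True)
blob((0,0,0),(179,255,60),(210,275,275,332),.021,'tin',True)
E
python3 m0.py
python3 - <<'E'
from h import *
c=cam('top'); save(c,'x.png')
i=c['color'][180:330,120:280]; j=c['color'][180:330,340:500]
cv2.imwrite('pics/crop.png',cv2.resize(np.hstack([i,j]),(800,375),interpolation=cv2.INTER_CUBIC)[:,:,::-1])
E
```

```text
coaster_y 0.4842 0.33 diam 0.0862
coaster_b 0.527 0.2578 diam 0.0749
pot_y 0.6291 -0.0367 diam 0.0379
pot_b 0.4755 -0.0106 diam 0.0366
pot_r 0.5326 -0.0347 diam 0.0394
tray [ 528.4 -318.4] [321.1 117.3] ang 63.2
board+rail [518.1 249.7] [162.3 299.2] ang 31.97
blade [ 380.5 -276.5] [142.1 114.9] ang 88.19
handle [ 429.9 -151.4] [107.   14.3] ang 69.02
tin [382.7 153.8] [ 66.2 124.2] ang 32.41
```

View pics/crop.png

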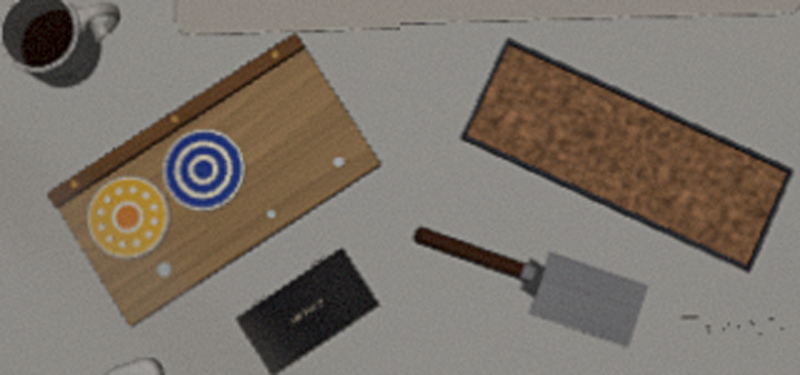

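The crop confirms two coasters almost touching, near the rail. The board yaws about 32°, the tray's x axis is at about -27°, and the lifter's x axis points at about -111°. I'll move above the lifter for a wrist look.

```bash
cat >> h.py <<'E'
D=np.diag([-1.,1,-1])
def rel(Tt,T0=None):
    T0=T_tool() if T0 is None else T0
    M=np.linalg.inv(T0)@Tt
    return (M[:3,3]*1000).round(1).tolist(), R.from_matrix(M[:3,:3]).as_rotvec().round(3).tolist()
def tcp(x,y,z,lyaw,pitch=0):
    "tool with the lifter x at lyaw deg; pitch>0 is tip up"
    T=np.eye(4); T[:3,:3]=R.from_euler('ZY',[lyaw,-pitch],degrees=True).as_matrix()@D; T[:3,3]=x,y,z; return T
GR=np.array([-.055,0,.048])
def lift(tip,lyaw,pitch=0,gr=None):
    "TCP pose that puts lifter tip (underside) there"
    T=tcp(0,0,0,lyaw,pitch); RL=T[:3,:3]@D
    T[:3,3]=np.array(tip)+RL@((GR if gr is None else gr)-[.105,0,0]); return T
E
python3 -c "
from h import *
print(rel(tcp(.423,-.169,.22,-111)))"
```

```text
([-454.8, -547.1, 30.2], [-0.001, 0.0, 1.497])
```

>>> play_rows(
  xyz=[
    [-38,-46,2.5],
    [-76,-91,5],
    [-114,-137,7.5],
    [-152,-182,10],
    [-190,-228,12.5],
    [-227,-273,15],
    [-265,-319,17.5],
    [-303,-365,20],
    [-341,-410,22.5],
    [-379,-456,25],
  ],
  rot=[
    [0,0,0.15],
    [0,0,0.3],
    [0,0,0.45],
    [0,0,0.6],
    [0,0,0.75],
    [0,0,0.9],
    [0,0,1.05],
    [0,0,1.2],
    [0,0,1.35],
    [0,0,1.497],
  ],
  grip=[0.5,0.5,0.5,0.5,0.5,0.5,0.5,0.5,0.5,0.5],
)

```text
time_s: 1.5
eef_pos: [0.3938, -0.0561, 0.2256]
eef_rot: [0.001, 0.826, 0.564, 0.0]
wrist_force: [0.7, 0.5, 0.5]
opening: 0.5
grasp_force: 0.0
```

```bash
python3 -c "
from h import *
print(T_tool().round(3),readout.get_obs()['opening'],rel(tcp(.423,-.169,.22,-111)))"
```

```text
[[ 0.364  0.931  0.001  0.394]
 [ 0.931 -0.364 -0.    -0.056]
 [ 0.     0.001 -1.     0.226]
 [ 0.     0.     0.     1.   ]] 0.49983223579687724 ([-94.5, 68.3, 5.7], [0.001, -0.0, -0.006])
```

>>> play_rows(
  xyz=[
    [-40,29,3],
    [-80,58,5],
    [-95,68,6],
    [-95,68,6],
    [-95,68,6],
    [-95,68,6],
    [-95,68,6],
    [-95,68,6],
    [-95,68,6],
    [-95,68,6],
  ],
  rot=[
    [0,0,0],
    [0,0,0],
    [0,0,0],
    [0,0,0],
    [0,0,0],
    [0,0,0],
    [0,0,0],
    [0,0,0],
    [0,0,0],
    [0,0,0],
  ],
  grip=[0.5,0.5,0.5,0.5,0.5,0.5,0.5,0.5,0.5,0.5],
)

```text
time_s: 2.75
eef_pos: [0.4229, -0.1671, 0.2193]
eef_rot: [0.0, 0.824, 0.566, 0.0]
wrist_force: [-1.0, -0.3, -0.2]
opening: 0.502
grasp_force: 0.0
```

```bash
cat > mh.py <<'E'
from h import *
c=cam('wrist'); save(c,'w1.png'); P=cloud(c)
ok=(c['depth']>0)
h=ok&(P[...,2]>.045)&(P[...,2]<.075)&(abs(P[...,0]-.43)<.12)&(abs(P[...,1]+.16)<.12)
q=P[h]; print('handle n',len(q),'z',np.percentile(q[:,2],[5,50,95]).round(4))
r=cv2.minAreaRect((q[:,:2]*1000).astype(np.float32)); print(np.round(r[0],1),np.round(r[1],1),r[2])
t=ok&(P[...,2]<.01); print('desk z',np.median(P[t][:,2]))
np.save('pw.npy',P)
E
python3 mh.py
```

```text
handle n 3651 z [0.0543 0.0593 0.063 ]
[ 458.7 -121.2] [208.8  47.3] 52.91289520263672
desk z 9.248403388717463e-05
```

View pics/w1.png

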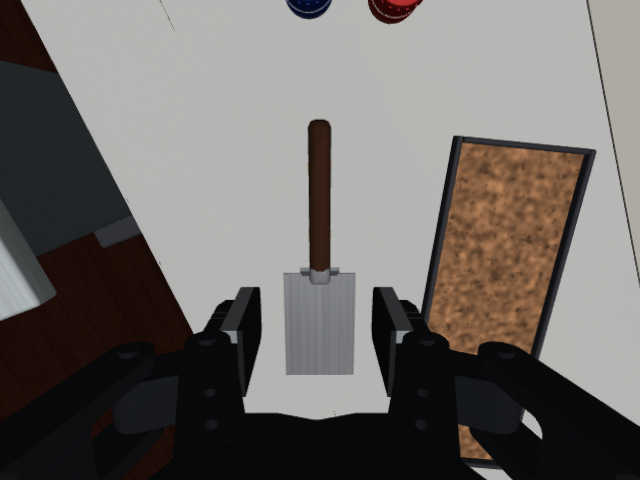

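The wrist view shows the handle from (319,122) to (319,270) and the blade corners at (284,272), (354,272), (286,375) and (353,375).

```bash
python3 - <<'E'
from h import *
c=cam('wrist')
b=onplane(c,[(284.5,272),(354.5,272),(286,375.5),(353.5,375.5)],.0016)
rear=(b[0]+b[1])/2; tip=(b[2]+b[3])/2
d=tip-rear; print('rear',rear.round(4),'tip',tip.round(4),'len',np.hypot(*d[:2]).round(4),'w',np.linalg.norm(b[0]-b[1]),np.linalg.norm(b[2]-b[3]),'yaw',np.degrees(np.arctan2(d[1],d[0])))
hh=onplane(c,[(319.5,130),(319.5,260)],.062); d=hh[1]-hh[0]; print(hh.round(4),'yaw',np.degrees(np.arctan2(d[1],d[0])))
yaw=np.degrees(np.arctan2(d[1],d[0])); u=d/np.linalg.norm(d)
g=rear-.055*u; print('grip',g)
print(rel(tcp(g[0],g[1],.048,yaw)))
E
```

```text
rear [ 0.4067 -0.2222  0.0016] tip [ 0.3684 -0.3226  0.0016] len 0.1074 w 0.06373780059691991 0.06614693487661037 yaw -110.86745049097593
[[ 0.4508 -0.1059  0.062 ]
 [ 0.4175 -0.1928  0.062 ]] yaw -110.9942679536068
grip [ 0.42641111 -0.17087164  0.0016    ]
([-2.2, 4.6, 171.3], [0.0, 0.0, -0.001])
```

>>> play_rows(
  xyz=[
    [-2,4.5,40],
    [-2,4.5,90],
    [-2,4.5,140],
    [-2,4.5,165],
    [-2,4.5,171],
    [-2,4.5,171],
    [-2,4.5,171],
    [-2,4.5,171],
    [-2,4.5,171],
    [-2,4.5,171],
  ],
  rot=[
    [0,0,0],
    [0,0,0],
    [0,0,0],
    [0,0,0],
    [0,0,0],
    [0,0,0],
    [0,0,0],
    [0,0,0],
    [0,0,0],
    [0,0,0],
  ],
  grip=[0.5,0.5,0.5,0.5,0.5,0.5,0,0,0,0],
)

```text
time_s: 4.1
eef_pos: [0.4274, -0.1711, 0.0494]
eef_rot: [0.001, 0.824, 0.566, 0.0]
wrist_force: [0.7, 1.5, 6.8]
opening: 0.173
grasp_force: 60.9
```

```bash
python3 -c "
from h import *
print(T_tool().round(4),readout.get_obs())
print(rel(tcp(.36,.10,.20,32)))"
```

```text
[[ 3.587e-01  9.335e-01  2.000e-03  4.274e-01]
 [ 9.335e-01 -3.587e-01 -1.400e-03 -1.711e-01]
 [-6.000e-04  2.400e-03 -1.000e+00  4.940e-02]
 [ 0.000e+00  0.000e+00  0.000e+00  1.000e+00]] {'time_s': 4.1, 'q': array([-6.39747109e-01,  2.28075982e-01,  2.02550251e+00,  1.31103693e-04,
        8.85572214e-01, -2.72987977e-01]), 'dq': array([-0.00013415, -0.00107494,  0.00051902,  0.00024078,  0.00076702,
       -0.00163374]), 'joint_efforts': array([-6.45170063e-01, -3.39977968e+01, -2.31333250e+01, -5.53301547e-02,
       -1.75433178e-01, -2.45172373e-05]), 'eef_pos': array([ 0.42736295, -0.17114693,  0.0493945 ]), 'eef_rot': array([1.13905797e-03, 8.24216990e-01, 5.66272779e-01, 4.42608201e-04]), 'wrist_force': array([0.67997385, 1.51780021, 6.84522831]), 'torque': array([0.0072515 , 0.15339327, 0.00839197]), 'grasp_force': 60.948779582977295, 'opening': 0.17343236011071078}
([228.9, -159.8, -151.1], [0.0, 0.003, -2.496])
```

>>> play_rows(
  xyz=[
    [0,0,-30],
    [0,0,-80],
    [0,0,-130],
    [16,-11,-150],
    [33,-22,-150],
    [49,-34,-150],
    [65,-45,-150],
    [82,-57,-150],
    [98,-68,-150],
    [115,-80,-150],
  ],
  rot=[
    [0,0,0],
    [0,0,0],
    [0,0,0],
    [0,0,-0.178],
    [0,0,-0.356],
    [0,0,-0.534],
    [0,0,-0.712],
    [0,0,-0.89],
    [0,0,-1.068],
    [0,0,-1.246],
  ],
  grip=[0,0,0,0,0,0,0,0,0,0],
)

```text
time_s: 5.35
eef_pos: [0.3925, -0.0338, 0.1982]
eef_rot: [-0.0, 0.336, 0.942, 0.0]
wrist_force: [0.2, 0.3, -1.6]
opening: 0.172
grasp_force: 60.1
```

```bash
cat >> h.py <<'E'
BY=31.97; BC=np.array([.5181,.2497,0]); TY=-26.8; TC=np.array([.5284,-.3184,0])
GR=np.array([-.055,0,.0494])
def bw(x,y,z): return BC+R.from_euler('z',BY,degrees=True).apply([x,y,z])
def tw(x,y,z): return TC+R.from_euler('z',TY,degrees=True).apply([x,y,z])
E
python3 -c "
from h import *
print(T_tool().round(3).tolist(),rel(lift(bw(-.055,.002,.06),BY,0)))"
```

```text
[[-0.774, 0.634, -0.0, 0.392], [0.634, 0.774, 0.0, -0.034], [0.0, 0.0, -1.0, 0.198], [0.0, 0.0, 0.0, 1.0]] ([153.3, 96.0, 88.8], [0.0, -0.0, -1.244])
```

>>> play_rows(
  xyz=[
    [19,12,0],
    [38,24,0],
    [58,36,0],
    [77,48,0],
    [96,60,0],
    [115,72,0],
    [135,84,20],
    [153,96,50],
    [153,96,80],
    [153,96,89],
  ],
  rot=[
    [0,0,-0.17],
    [0,0,-0.34],
    [0,0,-0.51],
    [0,0,-0.68],
    [0,0,-0.85],
    [0,0,-1.02],
    [0,0,-1.19],
    [0,0,-1.244],
    [0,0,-1.244],
    [0,0,-1.244],
  ],
  grip=[0,0,0,0,0,0,0,0,0,0],
)

```text
time_s: 6.6
eef_pos: [0.3346, 0.1371, 0.1078]
eef_rot: [-0.002, -0.273, 0.962, 0.0]
wrist_force: [-0.4, 0.1, -1.4]
opening: 0.177
grasp_force: 59.9
```

```bash
python3 -c "
from h import *
print(T_tool().round(3).tolist(),rel(lift(bw(-.055,.002,.0122),BY,-3)))
c=cam('top'); cv2.imwrite('pics/t2.png',cv2.resize(c['color'][170:340,110:310],(800,680)[:2] and (700,595),interpolation=cv2.INTER_CUBIC)[:,:,::-1])"
```

```text
[[-0.851, -0.525, -0.004, 0.335], [-0.525, 0.851, -0.0, 0.137], [0.003, 0.002, -1.0, 0.108], [0.0, 0.0, 0.0, 1.0]] ([-3.2, 0.4, 37.8], [0.002, 0.049, -0.005])
```

View pics/t2.png

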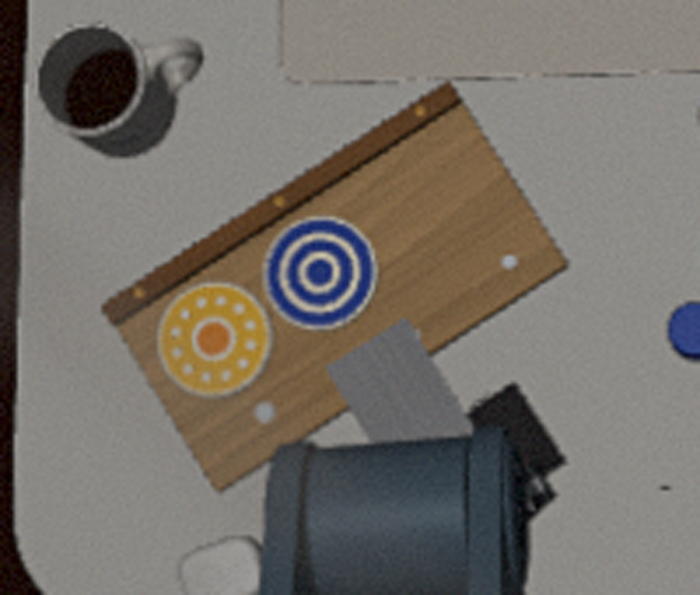

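The blade's front edge runs from about (330,370) to (405,320) in the crop and points at the blue coaster.

```bash
python3 -c "
from h import *
c=cam('top')
p=onplane(c,[(110+330/3.5,170+370/3.5),(110+405/3.5,170+320/3.5)],.061).copy()
m=p.mean(0); Ri=R.from_euler('z',-BY,degrees=True)
print(np.linalg.norm(p[0]-p[1]), Ri.apply(m-BC), Ri.apply(p[0]-p[1]))
"
```

```text
0.06219401474158617 [-0.06094627 -0.00288523  0.061     ] [-0.00070232  0.06219005  0.        ]
```

>>> play_rows(
  xyz=[
    [-3,1,5],
    [-3,1,12],
    [-3,1,20],
    [-3,1,27],
    [-3,1,32],
    [-3,1,35],
    [-3,1,37],
    [-3,1,38],
    [-3,1,38],
    [-3,1,38],
  ],
  rot=[
    [0,0.01,0],
    [0,0.02,0],
    [0,0.03,-0.005],
    [0,0.04,-0.005],
    [0,0.049,-0.005],
    [0,0.049,-0.005],
    [0,0.049,-0.005],
    [0,0.049,-0.005],
    [0,0.049,-0.005],
    [0,0.049,-0.005],
  ],
  grip=[0,0,0,0,0,0,0,0,0,0],
)

```text
time_s: 7.95
eef_pos: [0.3395, 0.1393, 0.0722]
eef_rot: [-0.023, -0.275, 0.961, -0.007]
wrist_force: [-2.7, -3.6, 8.9]
opening: 0.177
grasp_force: 61.5
```

```bash
python3 -c "
from h import *
print(T_tool().round(4).tolist(),rel(lift(bw(-.055,.002,.0122),BY,-3)),readout.get_obs()['wrist_force'],readout.get_obs()['torque'])"
```

```text
[[-0.8477, -0.5289, -0.0395, 0.3395], [-0.5283, 0.8487, -0.0259, 0.1393], [0.0472, -0.0011, -0.9989, 0.0722], [0.0, 0.0, 0.0, 1.0]] ([2.2, 1.1, 2.4], [-0.001, 0.005, -0.001]) [-2.71505047 -3.57437584  8.94004345] [0.05975242 0.02361717 0.031425  ]
```

>>> play_rows(
  xyz=[
    [-5,0,-1.2],
    [-11,0,-1.5],
    [-17,0,-1.8],
    [-23,0,-2.1],
    [-29,0,-2.4],
    [-35,0,-2.7],
    [-41,0,-3.0],
    [-47,0,-3.2],
    [-53,0,-3.5],
    [-60,0,-3.8],
  ],
  rot=[
    [0,0,0],
    [0,0,0],
    [0,0,0],
    [0,0,0],
    [0,0,0],
    [0,0,0],
    [0,0,0],
    [0,0,0],
    [0,0,0],
    [0,0,0],
  ],
  grip=[0,0,0,0,0,0,0,0,0,0],
)

```text
time_s: 9.2
eef_pos: [0.3899, 0.1715, 0.0721]
eef_rot: [-0.024, -0.275, 0.961, -0.007]
wrist_force: [0.3, 0.3, -1.4]
opening: 0.176
grasp_force: 59.9
```

```bash
python3 -c "
from h import *
print(T_tool().round(4).tolist(),rel(lift(bw(.058,.002,.0122),BY,-3)),readout.get_obs()['wrist_force'],readout.get_obs()['torque'])
c=cam('top'); cv2.imwrite('pics/t3.png',cv2.resize(c['color'][170:340,110:310],(700,595),interpolation=cv2.INTER_CUBIC)[:,:,::-1])"
```

```text
[[-0.8477, -0.5288, -0.0415, 0.3899], [-0.5282, 0.8487, -0.0257, 0.1715], [0.0488, 0.0001, -0.9988, 0.0721], [0.0, 0.0, 0.0, 1.0]] ([-51.0, 0.5, -0.3], [0.0, 0.004, -0.001]) [ 0.25192798  0.25618148 -1.43776204] [-0.13302058  0.15041333  0.05105075]
```

View pics/t3.png

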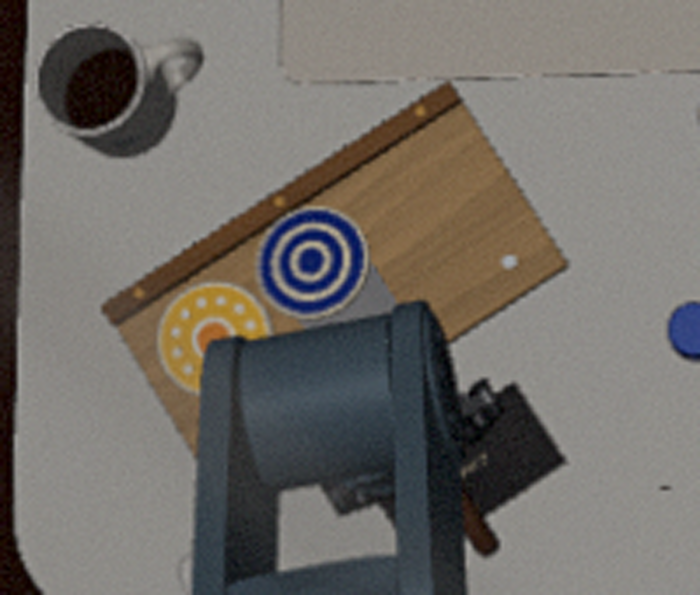

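The blue coaster now rests against the rail with the blade partly under it. I'll push in the rest of the way.

>>> play_rows(
  xyz=[
    [-5,0,0.1],
    [-11,0,-0.2],
    [-17,0,-0.5],
    [-23,0,-0.8],
    [-29,0,-1.1],
    [-35,0,-1.4],
    [-41,0,-1.7],
    [-46,0,-1.9],
    [-50,0,-2.1],
    [-50,0,-2.1],
  ],
  rot=[
    [0,0,0],
    [0,0,0],
    [0,0,0],
    [0,0,0],
    [0,0,0],
    [0,0,0],
    [0,0,0],
    [0,0,0],
    [0,0,0],
    [0,0,0],
  ],
  grip=[0,0,0,0,0,0,0,0,0,0],
)

```text
time_s: 10.5
eef_pos: [0.4331, 0.198, 0.0723]
eef_rot: [-0.022, -0.275, 0.961, -0.007]
wrist_force: [0.1, 0.4, -2.0]
opening: 0.176
grasp_force: 59.9
```

```bash
python3 -c "
from h import *
print(T_tool().round(4).tolist(),rel(lift(bw(.050,.002,.040),BY,7)),readout.get_obs()['wrist_force'],readout.get_obs()['torque'])
c=cam('scene'); cv2.imwrite('pics/s3.png',cv2.resize(c['color'][150:290,150:350],(800,560),interpolation=cv2.INTER_CUBIC)[:,:,::-1])"
```

```text
[[-0.8478, -0.5288, -0.0394, 0.4331], [-0.5282, 0.8488, -0.0251, 0.198], [0.0467, -0.0005, -0.9989, 0.0723], [0.0, 0.0, 0.0, 1.0]] ([15.2, 0.9, 3.5], [-0.001, -0.169, -0.001]) [ 0.05063707  0.35998481 -1.97424221] [-0.17308825  0.18367537 -0.00153705]
```

View pics/s3.png

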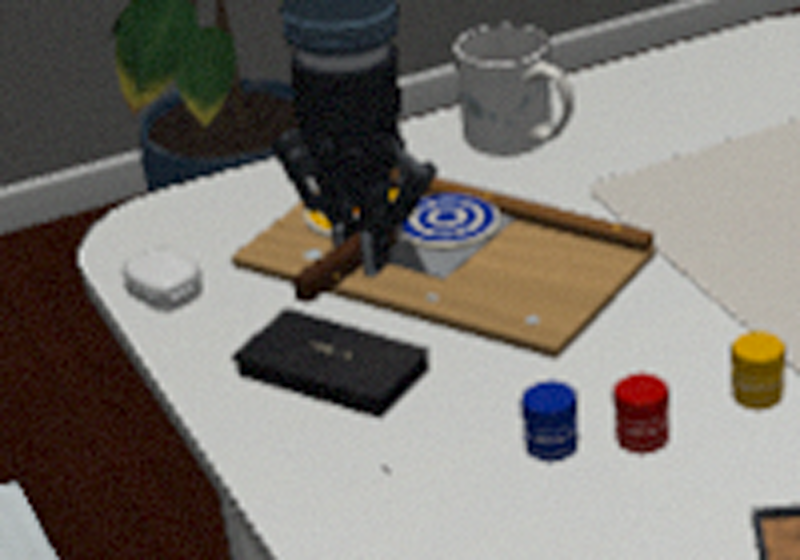

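>>> play_rows(
  xyz=[
    [1,0,0.3],
    [3,0,0.7],
    [6,0,1.5],
    [9,0,2.2],
    [12,0,2.9],
    [15,1,3.5],
    [15,1,0],
    [16,1,-8],
    [16,1,-18],
    [16,1,-25],
  ],
  rot=[
    [0,-0.01,0],
    [0,-0.035,0],
    [0,-0.07,0],
    [0,-0.105,0],
    [0,-0.14,0],
    [0,-0.169,0],
    [0,-0.169,0],
    [0,-0.169,0],
    [0,-0.169,0],
    [0,-0.169,0],
  ],
  grip=[0,0,0,0,0,0,0,0,0,0],
)

```text
time_s: 11.8
eef_pos: [0.4196, 0.1909, 0.0987]
eef_rot: [0.058, -0.275, 0.96, 0.016]
wrist_force: [0.7, 0.7, -1.8]
opening: 0.176
grasp_force: 59.9
```

```bash
python3 -c "
from h import *
o=readout.get_obs()
print(T_tool().round(4).tolist(),o['wrist_force'],o['torque'])
T=tcp(.40,-.02,.16,-5,7); print(rel(T)); print(rel(lift(tw(-.0,-.075,.10),TY,7),T),rel(lift(tw(-.0,-.075,.10),TY,7)))
c=cam('scene'); cv2.imwrite('pics/s4.png',cv2.resize(c['color'][120:260,150:350],(800,560),interpolation=cv2.INTER_CUBIC)[:,:,::-1])"
```

```text
[[-0.8424, -0.5289, 0.103, 0.4196], [-0.525, 0.8487, 0.0636, 0.1909], [-0.121, -0.0005, -0.9927, 0.0987], [0.0, 0.0, 0.0, 1.0]] [ 0.73068081  0.71654223 -1.79632624] [-0.18787738  0.25865915 -0.01102519]
([119.8, -168.6, -76.3], [0.078, -0.001, 0.64])
([30.5, -294.5, 27.0], [0.046, 0.0, 0.378]) ([320.6, -387.8, -69.9], [0.124, -0.001, 1.017])
```

View pics/s4.png

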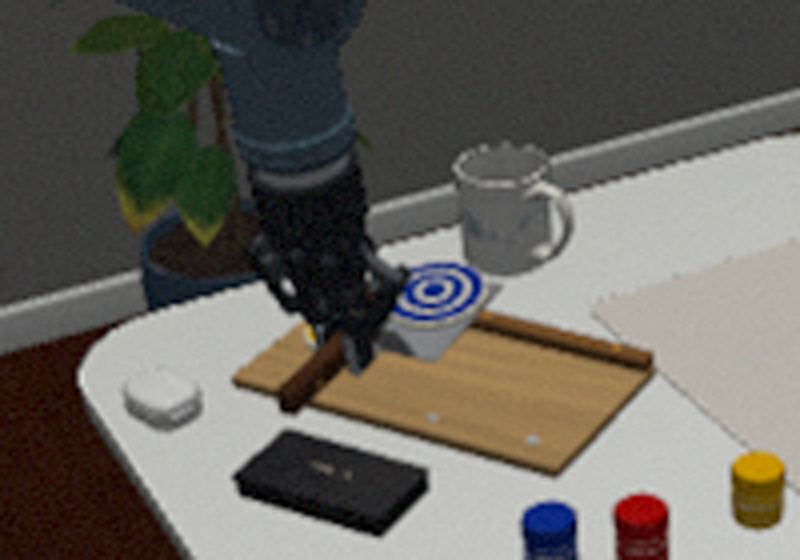

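The blue coaster sits on the blade at about (435,290), clear of the board. I'll carry it smoothly in three chained segments.

```bash
cat >> h.py <<'E'
def chain(Ts,T0=None):
    T=T_tool() if T0 is None else T0
    for t in Ts: print(rel(t,T)); T=t
E
python3 -c "
from h import *
E=lift(tw(-.0,-.075,.09),TY,7)[:3,3]; print(E)
S=T_tool()[:3,3]
chain([tcp(*(S[:2]+(E-S)[:2]*f),z,BY+(TY-BY)*f,7) for f,z in((.33,.155),(.67,.155),(1,E[2]))])"
```

```text
[ 0.34746129 -0.31102681  0.11953268]
([100.4, -128.0, -68.3], [0.04, 0.0, 0.336])
([60.8, -161.2, -7.5], [0.043, 0.0, 0.346])
([6.7, -167.4, 34.9], [0.041, -0.0, 0.336])
```

>>> play_rows(
  xyz=[
    [2,-2,-3],
    [8,-9,-10],
    [17,-20,-20],
    [29,-36,-31],
    [42,-53,-43],
    [56,-71,-54],
    [70,-90,-62],
    [84,-108,-66],
    [95,-122,-68],
    [100,-128,-68],
  ],
  rot=[
    [0.001,0,0.006],
    [0.003,0,0.025],
    [0.007,0,0.057],
    [0.012,0,0.097],
    [0.017,0,0.141],
    [0.022,0,0.188],
    [0.028,0,0.235],
    [0.034,0,0.282],
    [0.038,0,0.319],
    [0.04,0,0.336],
  ],
  grip=[0,0,0,0,0,0,0,0,0,0],
)

```text
time_s: 13.1
eef_pos: [0.3952, 0.0239, 0.1535]
eef_rot: [0.06, -0.107, 0.992, 0.007]
wrist_force: [-0.6, 0.8, -1.4]
opening: 0.175
grasp_force: 59.9
```

>>> play_rows(
  xyz=[
    [1,-3,0],
    [5,-13,-0.6],
    [10,-27,-1.3],
    [18,-47,-2.2],
    [26,-68,-3.2],
    [34,-90,-4.2],
    [43,-113,-5.3],
    [51,-135,-6.3],
    [58,-153,-7.1],
    [61,-161,-7.5],
  ],
  rot=[
    [0.001,0,0.007],
    [0.003,0,0.028],
    [0.007,0,0.059],
    [0.012,0,0.1],
    [0.018,0,0.145],
    [0.024,0,0.194],
    [0.03,0,0.242],
    [0.036,0,0.291],
    [0.041,0,0.329],
    [0.043,0,0.346],
  ],
  grip=[0,0,0,0,0,0,0,0,0,0],
)

```text
time_s: 14.35
eef_pos: [0.3702, -0.1461, 0.1531]
eef_rot: [0.06, 0.066, 0.996, -0.004]
wrist_force: [1.0, 0.3, -1.8]
opening: 0.175
grasp_force: 59.9
```

>>> play_rows(
  xyz=[
    [0,-3,0],
    [1,-13,1],
    [1,-28,3],
    [2,-49,7],
    [3,-70,12],
    [4,-94,18],
    [5,-117,24],
    [6,-141,30],
    [6,-159,34],
    [7,-167,35],
  ],
  rot=[
    [0.001,0,0.007],
    [0.003,0,0.027],
    [0.007,0,0.057],
    [0.012,0,0.097],
    [0.017,0,0.141],
    [0.023,0,0.188],
    [0.029,0,0.235],
    [0.034,0,0.282],
    [0.039,0,0.319],
    [0.041,0,0.336],
  ],
  grip=[0,0,0,0,0,0,0,0,0,0],
)

```text
time_s: 15.6
eef_pos: [0.3457, -0.3115, 0.1174]
eef_rot: [0.058, 0.233, 0.971, -0.014]
wrist_force: [-0.4, 0.6, -2.4]
opening: 0.179
grasp_force: 59.9
```

```bash
cat > v.py <<'E'
import sys
from h import *
c=cam('top'); u0,v0,u1,v1=map(int,sys.argv[2:6])
cv2.imwrite('pics/'+sys.argv[1],cv2.resize(c['color'][v0:v1,u0:u1],None,fx=4,fy=4,interpolation=cv2.INTER_CUBIC)[:,:,::-1])
E
python3 v.py t5.png 340 180 520 330
python3 -c "
from h import *
o=readout.get_obs()
print(T_tool().round(4).tolist(),o['wrist_force'],o['torque'])
P0=lift(tw(.0,-.075,.09),TY,7); P1=lift(tw(.015,-.075,.045),TY,0);P2=lift(tw(.03,-.075,.016),TY,-14); P3=lift(tw(.03,-.075,.016),TY,-22)
chain([P1,P2,P3])"
```

```text
[[-0.8849, 0.4534, 0.1062, 0.3457], [0.45, 0.8913, -0.0556, -0.3119], [-0.1198, -0.0014, -0.9928, 0.1175], [0.0, 0.0, 0.0, 1.0]] [-0.8854039  -0.62346569 -2.13814161] [ 0.10951581  0.31071273 -0.03142066]
([-18.1, 1.7, 25.4], [-0.002, 0.12, -0.003])
([-31.7, -0.0, -8.2], [-0.0, 0.244, -0.0])
([-8.4, 0.0, -21.8], [-0.0, 0.14, 0.0])
```

View pics/t5.png

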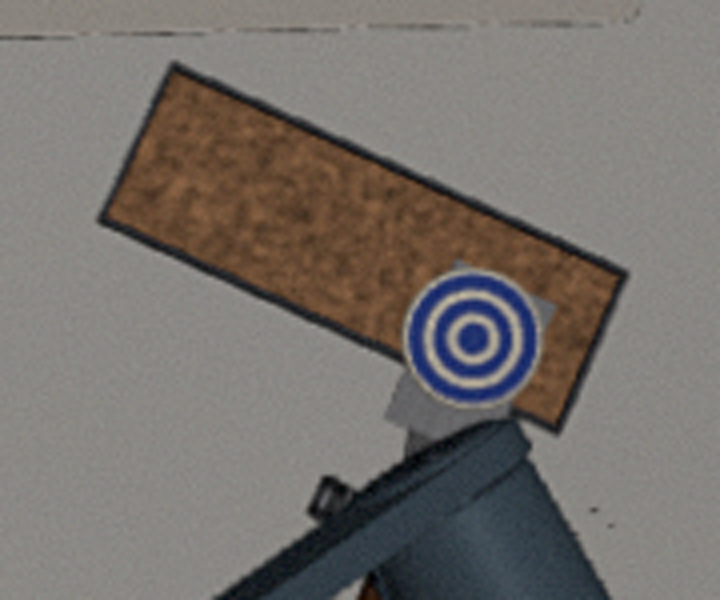

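Blue rides centred on the blade. I'll lower it and tip gradually.

```bash
python3 -c "
from h import *
P=[lift(tw(x,-.075,z),TY,p) for x,z,p in((-.005,.04,0),(-.005,.013,-9),(-.005,.012,-15),(-.005,.012,-21))]
chain(P)"
```

```text
([2.3, 1.6, 28.0], [-0.002, 0.12, -0.003])
([-9.7, 0.0, 2.6], [0.0, 0.157, 0.0])
([-6.2, 0.0, -15.5], [-0.0, 0.105, -0.0])
([-6.0, -0.0, -16.5], [-0.0, 0.105, 0.0])
```

>>> play_rows(
  xyz=[
    [0,0,1],
    [0,0,3],
    [0.5,0.5,6],
    [1,0.5,10],
    [1,1,15],
    [1.5,1,19],
    [2,1,23],
    [2,1.5,26],
    [2,1.5,28],
    [2,1.5,28],
  ],
  rot=[
    [0,0.003,0],
    [0,0.012,0],
    [0,0.025,0],
    [0,0.042,0],
    [0,0.06,0],
    [0,0.08,0],
    [0,0.1,0],
    [0,0.112,0],
    [-0.002,0.12,-0.003],
    [-0.002,0.12,-0.003],
  ],
  grip=[0,0,0,0,0,0,0,0,0,0],
)

```text
time_s: 16.9
eef_pos: [0.3479, -0.3098, 0.0894]
eef_rot: [0.0, 0.23, 0.973, 0.0]
wrist_force: [0.3, -0.3, -2.6]
opening: 0.172
grasp_force: 59.9
```

>>> play_rows(
  xyz=[
    [-0.3,0,0.1],
    [-1,0,0.4],
    [-2,0,0.8],
    [-3.5,0,1.2],
    [-5,0,1.6],
    [-6.5,0,1.9],
    [-8,0,2.2],
    [-9,0,2.4],
    [-9.7,0,2.6],
    [-9.7,0,2.6],
  ],
  rot=[
    [0,0.005,0],
    [0,0.016,0],
    [0,0.032,0],
    [0,0.055,0],
    [0,0.08,0],
    [0,0.105,0],
    [0,0.13,0],
    [0,0.147,0],
    [0,0.157,0],
    [0,0.157,0],
  ],
  grip=[0,0,0,0,0,0,0,0,0,0],
)

```text
time_s: 18.15
eef_pos: [0.3566, -0.3142, 0.0869]
eef_rot: [-0.076, 0.23, 0.97, 0.018]
wrist_force: [-0.5, 0.1, -1.8]
opening: 0.178
grasp_force: 59.9
```

>>> play_rows(
  xyz=[
    [-0.6,0,-1.5],
    [-1.2,0,-3],
    [-1.9,0,-4.6],
    [-2.5,0,-6.2],
    [-3.1,0,-7.8],
    [-3.7,0,-9.3],
    [-4.4,0,-11],
    [-5,0,-12.5],
    [-5.6,0,-14],
    [-6.2,0,-15.5],
  ],
  rot=[
    [0,0.01,0],
    [0,0.021,0],
    [0,0.032,0],
    [0,0.042,0],
    [0,0.053,0],
    [0,0.063,0],
    [0,0.074,0],
    [0,0.084,0],
    [0,0.095,0],
    [0,0.105,0],
  ],
  grip=[0,0,0,0,0,0,0,0,0,0],
)

```text
time_s: 19.4
eef_pos: [0.3643, -0.3181, 0.1014]
eef_rot: [-0.127, 0.229, 0.965, 0.03]
wrist_force: [-0.6, 0.2, -2.7]
opening: 0.175
grasp_force: 59.9
```

```bash
cat > mc.py <<'E'
import sys
from h import *
c=cam('top'); hsv=cv2.cvtColor(c['color'],cv2.COLOR_RGB2HSV)
Ri=R.from_euler('z',-TY,degrees=True)
for n,lo,hi in(('blue',(105,100,40),(130,255,255)),('yellow',(20,130,100),(32,255,255))):
    m=cv2.morphologyEx(cv2.inRange(hsv,lo,hi),cv2.MORPH_CLOSE,np.ones((5,5))); m[:, :350]=0; m[:180]=0; m[310:]=0; m[:,505:]=0
    cs=[k for k in cv2.findContours(m,cv2.RETR_EXTERNAL,cv2.CHAIN_APPROX_NONE)[0] if cv2.contourArea(k)>200]
    for k in cs:
        p=onplane(c,k[:,0],.014); (x,y),r=cv2.minEnclosingCircle(p[:,:2].astype(np.float32))
        print(n,'px',k[:,0].mean(0).round(),'world',round(x,4),round(y,4),'diam',round(2*r,4),'tray',Ri.apply(np.array([x,y,0])-TC)[:2].round(4))
o=readout.get_obs();print(T_tool()[:3,3].round(4),o['wrist_force'].round(1))
E
python3 mc.py
python3 -c "
from h import *
P=[lift(tw(x,-.075,z),TY,p) for x,z,p in((-.005,.012,-21),(-.045,.018,-21),(-.075,.03,-15),(-.075,.12,0))]
chain(P)"
```

```text
[ 0.3645 -0.3183  0.1016] [-0.1 -0.7 -2.8]
([-5.8, -1.2, -15.9], [-0.0, 0.104, 0.003])
([39.5, 0.0, 8.7], [-0.0, -0.0, -0.0])
([36.6, -0.0, 16.5], [-0.0, -0.105, -0.0])
([30.6, -0.0, -43.8], [0.0, -0.262, -0.0])
```

>>> play_rows(
  xyz=[
    [-0.6,0,-1.6],
    [-1.2,0,-3.2],
    [-1.8,0,-5],
    [-2.4,0,-6.6],
    [-3,0,-8.2],
    [-3.6,0,-9.8],
    [-4.2,-0.5,-11.5],
    [-4.8,-1,-13],
    [-5.4,-1,-14.5],
    [-5.8,-1,-16],
  ],
  rot=[
    [0,0.01,0],
    [0,0.021,0],
    [0,0.032,0],
    [0,0.042,0],
    [0,0.053,0],
    [0,0.063,0],
    [0,0.074,0],
    [0,0.084,0],
    [0,0.095,0],
    [0,0.105,0],
  ],
  grip=[0,0,0,0,0,0,0,0,0,0],
)

```text
time_s: 20.7
eef_pos: [0.3725, -0.3234, 0.1154]
eef_rot: [-0.178, 0.227, 0.957, 0.042]
wrist_force: [0.4, -0.1, -1.7]
opening: 0.178
grasp_force: 59.9
```

```bash
cat > sc.py <<'E'
from h import *
c=cam('scene'); hsv=cv2.cvtColor(c['color'],cv2.COLOR_RGB2HSV); Ri=R.from_euler('z',-TY,degrees=True)
P=Ri.apply((cloud(c)-TC).reshape(-1,3)).reshape(480,640,3)
for n,lo,hi in(('blue',(105,100,40),(130,255,255)),('yellow',(20,130,90),(32,255,255))):
    m=cv2.inRange(hsv,lo,hi)>0
    m&=(abs(P[...,0])<.15)&(abs(P[...,1])<.2)&(c['depth']>0)
    q=P[m]
    if len(q)<40: print(n,len(q)); continue
    A=np.c_[q[:,:2],np.ones(len(q))]; s=np.linalg.lstsq(A,q[:,2],rcond=None)[0]
    print(n,len(q),'min',q.min(0).round(3),'max',q.max(0).round(3),'slopes x,y',s[:2].round(3))
E
python3 sc.py; python3 mc.py
```

```text
blue 503 min [-0.15  -0.145  0.023] max [0.016 0.014 0.528] slopes x,y [-2.91  -2.855]
yellow 14
[ 0.3727 -0.3234  0.1154] [-0.5  0.  -1.7]
```

```bash
sed -i "s/(c\['depth'\]>0)/(c['depth']>0)\&(P[...,2]<.07)/" sc.py; python3 sc.py
python3 -c "
from h import *
c=cam('scene'); cv2.imwrite('pics/s6.png',cv2.resize(c['color'][220:400,260:460],None,fx=3,fy=3,interpolation=cv2.INTER_CUBIC)[:,:,::-1])"
```

```text
blue 333 min [-0.07  -0.106  0.022] max [-0.001 -0.033  0.053] slopes x,y [-0.383  0.001]
yellow 17
```

View pics/s6.png

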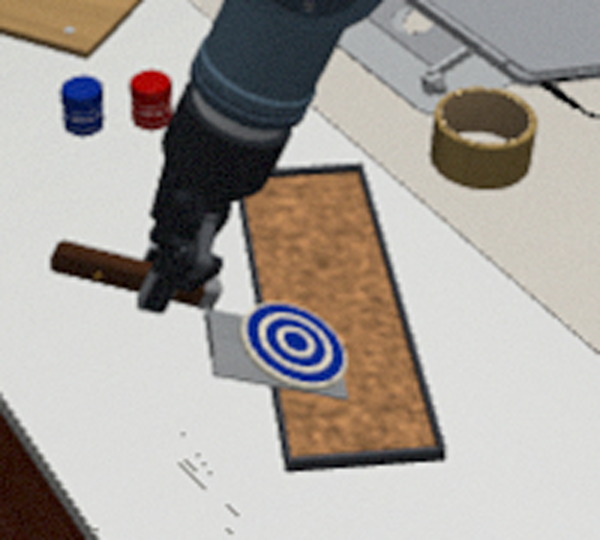

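At 21° blue has not slid yet (measured slope 0.38), so I'll tip further.

```bash
python3 -c "
from h import *
P=[lift(tw(x,-.075,z),TY,p) for x,z,p in((-.005,.011,-25),(-.005,.011,-29))]
chain(P)"
```

```text
([-4.4, -0.3, -10.4], [-0.0, 0.069, 0.003])
([-3.8, 0.0, -11.0], [-0.0, 0.07, 0.0])
```

>>> play_rows(
  xyz=[
    [-0.4,0,-1.0],
    [-0.9,0,-2.1],
    [-1.3,0,-3.1],
    [-1.8,0,-4.2],
    [-2.2,0,-5.2],
    [-2.6,0,-6.2],
    [-3.1,0,-7.3],
    [-3.5,0,-8.3],
    [-4,0,-9.4],
    [-4.4,0,-10.4],
  ],
  rot=[
    [0,0.007,0],
    [0,0.014,0],
    [0,0.021,0],
    [0,0.028,0],
    [0,0.035,0],
    [0,0.042,0],
    [0,0.049,0],
    [0,0.056,0],
    [0,0.063,0],
    [0,0.07,0],
  ],
  grip=[0,0,0,0,0,0,0,0,0,0],
)

```text
time_s: 22.15
eef_pos: [0.3795, -0.3269, 0.1236]
eef_rot: [-0.211, 0.225, 0.95, 0.05]
wrist_force: [-0.1, -0.4, -1.5]
opening: 0.178
grasp_force: 59.9
```

```bash
python3 sc.py
```

```text
blue 309 min [-0.044 -0.108  0.012] max [ 0.024 -0.034  0.046] slopes x,y [-0.461  0.003]
yellow 15
```

It slid 25 mm until its front edge reached the floor, but it needs to sit about 20 mm further in. I'll carry the blade forward and slightly up.

```bash
python3 -c "
from h import *
P=[lift(tw(x,-.075,z),TY,p) for x,z,p in((.018,.018,-25),(.018,.014,-27))]
chain(P)"
```

```text
([-17.8, -0.3, -15.8], [-0.001, -0.001, 0.003])
([-3.5, -0.0, -1.9], [-0.0, 0.035, 0.0])
```

>>> play_rows(
  xyz=[
    [-1,0,-2],
    [-3,0,-4],
    [-5,0,-6],
    [-7,0,-8],
    [-9,0,-10],
    [-11,0,-11.5],
    [-13,0,-13],
    [-15,0,-14],
    [-17,0,-15.5],
    [-18,0,-16],
  ],
  rot=[
    [0,0,0],
    [0,0,0],
    [0,0,0],
    [0,0,0],
    [0,0,0],
    [0,0,0],
    [0,0,0],
    [0,0,0],
    [0,0,0],
    [0,0,0],
  ],
  grip=[0,0,0,0,0,0,0,0,0,0],
)

```text
time_s: 23.45
eef_pos: [0.4001, -0.3372, 0.1303]
eef_rot: [-0.211, 0.225, 0.95, 0.05]
wrist_force: [-0.5, 0.3, -1.1]
opening: 0.175
grasp_force: 59.9
```

```bash
python3 sc.py
```

```text
blue 269 min [-0.012 -0.107  0.013] max [ 0.051 -0.034  0.052] slopes x,y [-0.579 -0.004]
yellow 18
```

Blue now rests against the far rim on one edge and the blade tip. I'll withdraw the blade.

```bash
python3 -c "
from h import *
P=[lift(tw(x,-.075,z),TY,p) for x,z,p in((-.05,.019,-24),(-.12,.09,0))]
chain(P)"
```

```text
([63.1, -0.2, 30.7], [-0.0, -0.018, 0.003])
([99.1, 0.0, 33.0], [0.0, -0.419, -0.0])
```

>>> play_rows(
  xyz=[
    [4,0,2],
    [11,0,5],
    [18,0,9],
    [25,0,12],
    [32,0,15.5],
    [39,0,19],
    [46,0,22],
    [53,0,26],
    [60,0,29],
    [63,0,30.7],
  ],
  rot=[
    [0,0,0],
    [0,0,0],
    [0,0,0],
    [0,0,0],
    [0,0,0],
    [0,0,0],
    [0,0,0],
    [0,0,0],
    [0,0,0],
    [0,-0.018,0],
  ],
  grip=[0,0,0,0,0,0,0,0,0,0],
)

```text
time_s: 24.75
eef_pos: [0.3371, -0.3056, 0.129]
eef_rot: [-0.202, 0.225, 0.952, 0.048]
wrist_force: [-0.0, 0.8, -1.1]
opening: 0.181
grasp_force: 60.0
```

```bash
python3 sc.py
```

```text
blue 386 min [-0.026 -0.109  0.01 ] max [ 0.047 -0.036  0.02 ] slopes x,y [-0.001 -0.005]
yellow 17
```

Blue lies flat at tray (0.010, -0.072). Next I'll fetch yellow.

```bash
python3 -c "
from h import *
A=lift(tw(-.10,-.06,.10),TY,0); E=lift(bw(-.06,.084,.07),BY,0); S=A[:3,3]; E=E[:3,3]; print(S,E)
chain([A]+[tcp(*(S[:2]+(E-S)[:2]*f),z,TY+(BY-TY)*f,0) for f,z in((.5,.16),(1,E[2]))])"
```

```text
[ 0.26927503 -0.25472699  0.1494    ] [0.28699249 0.2044748  0.1194    ]
([84.2, 15.0, 15.2], [0.0, -0.418, 0.003])
([95.6, 208.9, -10.6], [0.0, 0.0, -0.513])
([-19.2, 229.0, 40.6], [0.0, 0.0, -0.513])
```

```bash
python3 -c "
from h import *
A=lift(tw(-.08,-.06,.10),TY,0); E=lift(bw(-.055,.084,.07),BY,0)
chain([A,tcp(.38,-.02,.17,2.5),E])"
```

```text
([65.9, 14.9, 7.1], [0.0, -0.418, 0.003])
([27.0, 259.4, -20.6], [0.0, 0.0, -0.511])
([78.8, 230.8, 50.6], [0.0, 0.0, -0.514])
```

>>> play_rows(
  xyz=[
    [14,0,-10],
    [25,0,-20],
    [35,3,-20],
    [44,7,-10],
    [52,11,-2],
    [60,14,4],
    [66,15,7],
    [66,15,7],
    [66,15,7],
    [66,15,7],
  ],
  rot=[
    [0,0,0],
    [0,-0.06,0],
    [0,-0.14,0],
    [0,-0.22,0],
    [0,-0.3,0],
    [0,-0.38,0],
    [0,-0.418,0.003],
    [0,-0.418,0.003],
    [0,-0.418,0.003],
    [0,-0.418,0.003],
  ],
  grip=[0,0,0,0,0,0,0,0,0,0],
)

```text
time_s: 26.05
eef_pos: [0.2881, -0.2645, 0.1498]
eef_rot: [-0.0, 0.232, 0.973, 0.0]
wrist_force: [-0.7, 0.2, -1.5]
opening: 0.178
grasp_force: 60.0
```

>>> play_rows(
  xyz=[
    [3,30,-10],
    [6,60,-20],
    [9,90,-20],
    [12,120,-20],
    [15,150,-20],
    [18,180,-20],
    [21,210,-20],
    [24,235,-20],
    [27,260,-20],
    [27,260,-20],
  ],
  rot=[
    [0,0,-0.06],
    [0,0,-0.12],
    [0,0,-0.18],
    [0,0,-0.24],
    [0,0,-0.3],
    [0,0,-0.36],
    [0,0,-0.42],
    [0,0,-0.47],
    [0,0,-0.511],
    [0,0,-0.511],
  ],
  grip=[0,0,0,0,0,0,0,0,0,0],
)

```text
time_s: 27.3
eef_pos: [0.3813, -0.0187, 0.1695]
eef_rot: [-0.001, -0.023, 1.0, 0.0]
wrist_force: [0.6, -0.8, -1.8]
opening: 0.18
grasp_force: 60.0
```

>>> play_rows(
  xyz=[
    [9,26,0],
    [18,52,0],
    [27,78,0],
    [36,104,5],
    [45,130,10],
    [54,156,20],
    [63,182,30],
    [72,208,40],
    [79,231,50],
    [79,231,50],
  ],
  rot=[
    [0,0,-0.06],
    [0,0,-0.12],
    [0,0,-0.18],
    [0,0,-0.24],
    [0,0,-0.3],
    [0,0,-0.36],
    [0,0,-0.42],
    [0,0,-0.47],
    [0,0,-0.514],
    [0,0,-0.514],
  ],
  grip=[0,0,0,0,0,0,0,0,0,0],
)

```text
time_s: 28.55
eef_pos: [0.2913, 0.2077, 0.1191]
eef_rot: [-0.001, -0.276, 0.961, 0.0]
wrist_force: [1.1, 0.3, -1.5]
opening: 0.173
grasp_force: 60.0
```

```bash
python3 mc.py; python3 - <<'E'
from h import *
c=cam('top'); hsv=cv2.cvtColor(c['color'],cv2.COLOR_RGB2HSV)
Ri=R.from_euler('z',-BY,degrees=True)
m=cv2.morphologyEx(cv2.inRange(hsv,(18,120,100),(32,255,255)),cv2.MORPH_CLOSE,np.ones((5,5))); M=m*0; M[240:290,145:195]=m[240:290,145:195]
k=max(cv2.findContours(M,cv2.RETR_EXTERNAL,cv2.CHAIN_APPROX_NONE)[0],key=cv2.contourArea)[:,0]
p=onplane(c,k,.021); (x,y),r=cv2.minEnclosingCircle(p[:,:2].astype(np.float32)); print('yellow',x,y,2*r,Ri.apply(np.array([x,y,0])-BC))
print(rel(lift(bw(-.055,.084,.0142),BY,-3)))
E
```

```text
blue px [459. 250.] world 0.5037 -0.3883 diam 0.0749 tray [ 0.0094 -0.0735]
[0.292  0.2073 0.1196] [ 0.4  0.  -1.1]
yellow 0.4830739200115204 0.33140161633491516 0.08270285278558731 [0.01354546 0.087855   0.        ]
([-1.8, 0.7, 48.0], [0.0, 0.051, -0.002])
```

>>> play_rows(
  xyz=[
    [-2,3,6],
    [-2,3,14],
    [-2,3,24],
    [-2,3,33],
    [-2,3,40],
    [-2,3,44],
    [-2,3,46],
    [-2,3,47],
    [-2,3,47.5],
    [-2,3,47.5],
  ],
  rot=[
    [0,0.01,0],
    [0,0.02,0],
    [0,0.03,0],
    [0,0.04,-0.002],
    [0,0.051,-0.002],
    [0,0.051,-0.002],
    [0,0.051,-0.002],
    [0,0.051,-0.002],
    [0,0.051,-0.002],
    [0,0.051,-0.002],
  ],
  grip=[0,0,0,0,0,0,0,0,0,0],
)

```text
time_s: 29.9
eef_pos: [0.2927, 0.2114, 0.073]
eef_rot: [-0.024, -0.276, 0.961, -0.007]
wrist_force: [-2.8, -1.4, 5.5]
opening: 0.173
grasp_force: 61.2
```

```bash
python3 -c "
from h import *
print(T_tool().round(4).tolist(),rel(lift(bw(.058,.086,.0142),BY,-3)),readout.get_obs()['wrist_force'],readout.get_obs()['torque'])"
```

```text
[[-0.8467, -0.5304, -0.0426, 0.2927], [-0.5297, 0.8478, -0.0263, 0.2114], [0.05, 0.0003, -0.9987, 0.073], [0.0, 0.0, 0.0, 1.0]] ([-112.2, -1.0, -4.6], [0.0, 0.002, 0.001]) [-2.78370061 -1.39135603  5.48024573] [-0.07795546  0.06579212 -0.00574597]
```

>>> play_rows(
  xyz=[
    [-5,0,-0.9],
    [-11,0,-1.3],
    [-17,0,-1.6],
    [-23,0,-1.9],
    [-29,0,-2.2],
    [-35,0,-2.5],
    [-41,0,-2.8],
    [-47,0,-3.1],
    [-53,0,-3.4],
    [-60,0,-3.7],
  ],
  rot=[
    [0,0,0],
    [0,0,0],
    [0,0,0],
    [0,0,0],
    [0,0,0],
    [0,0,0],
    [0,0,0],
    [0,0,0],
    [0,0,0],
    [0,0,0],
  ],
  grip=[0,0,0,0,0,0,0,0,0,0],
)

```text
time_s: 31.15
eef_pos: [0.3436, 0.2434, 0.073]
eef_rot: [-0.025, -0.276, 0.961, -0.007]
wrist_force: [-0.3, -0.2, -1.7]
opening: 0.174
grasp_force: 59.9
```

>>> play_rows(
  xyz=[
    [-5,0,-0.2],
    [-11,0,-0.5],
    [-17,0,-0.8],
    [-23,0,-1.1],
    [-29,0,-1.4],
    [-35,0,-1.7],
    [-41,0,-2],
    [-47,0,-2.3],
    [-51,0,-2.5],
    [-51,0,-2.5],
  ],
  rot=[
    [0,0,0],
    [0,0,0],
    [0,0,0],
    [0,0,0],
    [0,0,0],
    [0,0,0],
    [0,0,0],
    [0,0,0],
    [0,0,0],
    [0,0,0],
  ],
  grip=[0,0,0,0,0,0,0,0,0,0],
)

```text
time_s: 32.4
eef_pos: [0.3874, 0.2706, 0.0731]
eef_rot: [-0.024, -0.276, 0.961, -0.007]
wrist_force: [-0.1, -0.1, -2.5]
opening: 0.175
grasp_force: 60.0
```

```bash
cat > sy.py <<'E'
from h import *
c=cam('scene'); hsv=cv2.cvtColor(c['color'],cv2.COLOR_RGB2HSV); Ri=R.from_euler('z',-BY,degrees=True)
P=Ri.apply((cloud(c)-BC).reshape(-1,3)).reshape(480,640,3)
m=(cv2.inRange(hsv,(20,130,90),(32,255,255))>0)&(abs(P[...,0])<.15)&(abs(P[...,1])<.2)&(c['depth']>0)&(P[...,2]<.12)
q=P[m]; s=np.linalg.lstsq(np.c_[q[:,:2],np.ones(len(q))],q[:,2],rcond=None)[0]
print(len(q),q.min(0).round(3),q.max(0).round(3),s[:2].round(3))
E
python3 sy.py; python3 -c "
from h import *
print(T_tool().round(4).tolist(),rel(lift(bw(.050,.086,.040),BY,7)),readout.get_obs()['wrist_force'],readout.get_obs()['torque'])"
```

```text
158 [-0.085  0.048  0.023] [0.067 0.13  0.103] [-0.232 -0.067]
[[-0.8468, -0.5302, -0.0428, 0.387], [-0.5296, 0.8479, -0.0261, 0.2704], [0.0501, 0.0005, -0.9987, 0.0731], [0.0, 0.0, 0.0, 1.0]] ([14.4, -1.0, 4.3], [0.001, -0.172, 0.001]) [-0.10347511 -0.18339201 -1.49628123] [-0.10834544  0.07004711 -0.04213717]
```

Same pattern as blue, so I'll tilt up and lift.

>>> play_rows(
  xyz=[
    [1,0,0.4],
    [3,0,0.8],
    [6,0,1.7],
    [9,0,2.6],
    [12,0,3.4],
    [14,0,4.3],
    [14,0,1],
    [15,0,-7],
    [15,0,-17],
    [15,0,-24],
  ],
  rot=[
    [0,-0.01,0],
    [0,-0.035,0],
    [0,-0.07,0],
    [0,-0.105,0],
    [0,-0.14,0],
    [0,-0.172,0],
    [0,-0.172,0],
    [0,-0.172,0],
    [0,-0.172,0],
    [0,-0.172,0],
  ],
  grip=[0,0,0,0,0,0,0,0,0,0],
)

```text
time_s: 33.7
eef_pos: [0.3755, 0.2631, 0.0987]
eef_rot: [0.059, -0.275, 0.959, 0.017]
wrist_force: [-0.1, 0.9, -1.9]
opening: 0.176
grasp_force: 60.0
```

```bash
python3 sy.py
python3 v.py t7.png 110 170 290 320
python3 -c "
from h import *
o=readout.get_obs(); print(o['wrist_force'],o['torque'])
E=lift(tw(-.0,.065,.09),TY,7)[:3,3]; print(E)
S=T_tool()[:3,3]; print(S)
chain([tcp(*(S[:2]+(E-S)[:2]*f),z,BY+(TY-BY)*f,7) for f,z in((.33,.155),(.67,.155),(1,E[2]))])"
```

```text
178 [-0.023  0.054  0.071] [0.054 0.129 0.086] [ 0.115 -0.056]
[-0.01572873  1.53411564 -1.4284442 ] [-0.22387015  0.23509659 -0.00346585]
[ 0.41058415 -0.1860648   0.11953268]
[0.37582166 0.26326422 0.09881703]
([61.5, -131.8, -64.2], [0.042, 0.001, 0.337])
([21.6, -151.7, -2.6], [0.043, 0.0, 0.346])
([-25.9, -145.6, 38.9], [0.041, -0.0, 0.336])
```

View pics/t7.png

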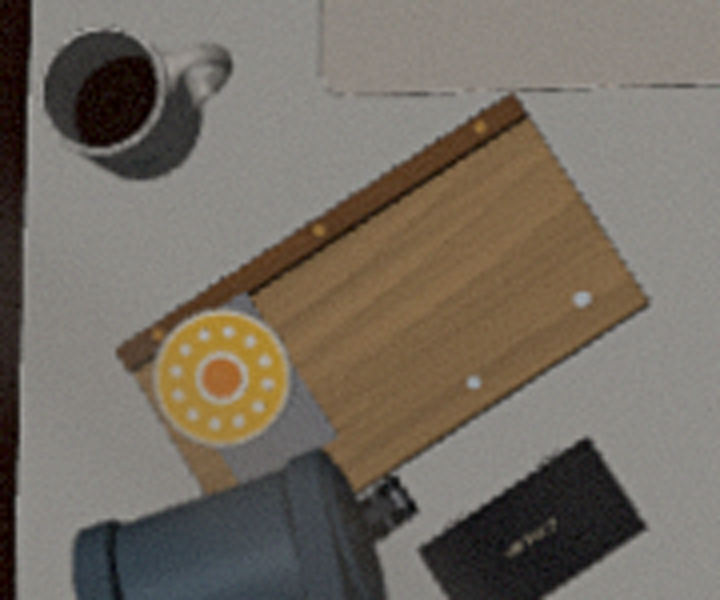

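Yellow sits on the blade at (222,378), about 10 mm left of its axis but stable. I'll carry it over.

>>> play_rows(
  xyz=[
    [1,-2,-3],
    [5,-10,-9],
    [10,-22,-19],
    [18,-38,-29],
    [26,-55,-40],
    [34,-74,-50],
    [43,-92,-58],
    [52,-111,-62],
    [58,-125,-64],
    [61,-132,-64],
  ],
  rot=[
    [0.001,0,0.006],
    [0.003,0,0.025],
    [0.007,0,0.057],
    [0.012,0,0.097],
    [0.017,0,0.141],
    [0.022,0,0.188],
    [0.028,0,0.235],
    [0.034,0,0.282],
    [0.039,0,0.32],
    [0.041,0.001,0.337],
  ],
  grip=[0,0,0,0,0,0,0,0,0,0],
)

```text
time_s: 35.05
eef_pos: [0.3872, 0.1135, 0.1542]
eef_rot: [0.06, -0.108, 0.992, 0.006]
wrist_force: [-0.4, -0.7, -1.0]
opening: 0.173
grasp_force: 60.0
```

>>> play_rows(
  xyz=[
    [0,-3,0],
    [2,-12,-0.2],
    [4,-26,-0.4],
    [6,-44,-0.7],
    [9,-64,-1],
    [12,-85,-1.4],
    [15,-106,-1.8],
    [18,-127,-2.2],
    [20,-144,-2.5],
    [22,-152,-2.6],
  ],
  rot=[
    [0.001,0,0.007],
    [0.003,0,0.028],
    [0.007,0,0.059],
    [0.012,0,0.1],
    [0.018,0,0.145],
    [0.024,0,0.194],
    [0.03,0,0.242],
    [0.036,0,0.291],
    [0.041,0,0.329],
    [0.043,0,0.346],
  ],
  grip=[0,0,0,0,0,0,0,0,0,0],
)

```text
time_s: 36.3
eef_pos: [0.3984, -0.0396, 0.1535]
eef_rot: [0.06, 0.066, 0.996, -0.005]
wrist_force: [0.1, 0.2, -1.1]
opening: 0.177
grasp_force: 60.0
```

>>> play_rows(
  xyz=[
    [-1,-3,0],
    [-2,-12,1],
    [-4,-25,4],
    [-8,-42,8],
    [-11,-61,14],
    [-15,-82,20],
    [-18,-102,27],
    [-22,-122,33],
    [-25,-138,37],
    [-26,-146,39],
  ],
  rot=[
    [0.001,0,0.007],
    [0.003,0,0.027],
    [0.007,0,0.057],
    [0.012,0,0.097],
    [0.017,0,0.141],
    [0.023,0,0.188],
    [0.029,0,0.235],
    [0.034,0,0.282],
    [0.039,0,0.319],
    [0.041,0,0.336],
  ],
  grip=[0,0,0,0,0,0,0,0,0,0],
)

```text
time_s: 37.55
eef_pos: [0.4098, -0.1883, 0.1178]
eef_rot: [0.058, 0.232, 0.971, -0.015]
wrist_force: [0.0, 0.3, -2.2]
opening: 0.174
grasp_force: 60.0
```

```bash
sed -i 's/<.07)/<.1)/; s/abs(P\[...,0\])<.15/abs(P[...,0]+.03)<.12/' sc.py; python3 sc.py
python3 -c "
from h import *
o=readout.get_obs()
print(T_tool()[:3,3],o['wrist_force'],o['torque'])
P=[lift(tw(x,.065,z),TY,p) for x,z,p in((.0,.045,0),(.02,.022,-9),(.02,.020,-17),(.02,.018,-25))]
chain(P)"
```

```text
blue 387 min [-0.027 -0.109  0.01 ] max [ 0.047 -0.036  0.02 ] slopes x,y [-0.    -0.002]
yellow 277 min [-0.074  0.029  0.09 ] max [-0.001  0.105  0.1  ] slopes x,y [ 0.121 -0.01 ]
[ 0.4098516  -0.18868089  0.1178284 ] [-0.81119183 -1.81892028 -1.86455825] [ 0.03451224  0.22530139 -0.03786349]
([-1.5, 2.7, 23.8], [-0.002, 0.12, -0.002])
([-29.7, 0.0, -1.4], [0.0, 0.157, 0.0])
([-8.7, -0.0, -19.8], [0.0, 0.14, -0.0])
([-9.0, 0.0, -19.9], [-0.0, 0.14, 0.0])
```

>>> play_rows(
  xyz=[
    [0,0,1],
    [0,0.5,3],
    [0,1,6],
    [-0.5,1,9],
    [-0.5,1.5,13],
    [-1,2,17],
    [-1,2,20],
    [-1.5,2.5,22],
    [-1.5,2.5,23.5],
    [-1.5,2.5,24],
  ],
  rot=[
    [0,0.003,0],
    [0,0.012,0],
    [0,0.025,0],
    [0,0.042,0],
    [0,0.06,0],
    [0,0.08,0],
    [0,0.1,0],
    [0,0.112,0],
    [-0.002,0.12,-0.002],
    [-0.002,0.12,-0.002],
  ],
  grip=[0,0,0,0,0,0,0,0,0,0],
)

```text
time_s: 38.85
eef_pos: [0.4148, -0.187, 0.0943]
eef_rot: [-0.0, 0.231, 0.973, 0.0]
wrist_force: [0.2, 1.5, -2.1]
opening: 0.179
grasp_force: 60.0
```

>>> play_rows(
  xyz=[
    [-1,0,0],
    [-3,0,-0.1],
    [-6,0,-0.3],
    [-10,0,-0.5],
    [-15,0,-0.7],
    [-20,0,-0.9],
    [-24,0,-1.1],
    [-27,0,-1.3],
    [-29,0,-1.4],
    [-29.7,0,-1.4],
  ],
  rot=[
    [0,0.005,0],
    [0,0.016,0],
    [0,0.032,0],
    [0,0.055,0],
    [0,0.08,0],
    [0,0.105,0],
    [0,0.13,0],
    [0,0.147,0],
    [0,0.157,0],
    [0,0.157,0],
  ],
  grip=[0,0,0,0,0,0,0,0,0,0],
)

```text
time_s: 40.1
eef_pos: [0.4414, -0.2004, 0.0957]
eef_rot: [-0.076, 0.23, 0.97, 0.018]
wrist_force: [-0.4, 0.1, -2.4]
opening: 0.178
grasp_force: 60.0
```

>>> play_rows(
  xyz=[
    [-0.9,0,-2],
    [-1.8,0,-4],
    [-2.6,0,-6],
    [-3.5,0,-8],
    [-4.4,0,-10],
    [-5.2,0,-12],
    [-6.1,0,-14],
    [-7,0,-16],
    [-7.8,0,-18],
    [-8.7,0,-19.8],
  ],
  rot=[
    [0,0.014,0],
    [0,0.028,0],
    [0,0.042,0],
    [0,0.056,0],
    [0,0.07,0],
    [0,0.084,0],
    [0,0.098,0],
    [0,0.112,0],
    [0,0.126,0],
    [0,0.14,0],
  ],
  grip=[0,0,0,0,0,0,0,0,0,0],
)

```text
time_s: 41.35
eef_pos: [0.4518, -0.2056, 0.1141]
eef_rot: [-0.144, 0.228, 0.962, 0.034]
wrist_force: [-0.2, 0.5, -2.1]
opening: 0.177
grasp_force: 60.0
```

>>> play_rows(
  xyz=[
    [-0.9,0,-2],
    [-1.8,0,-4],
    [-2.7,0,-6],
    [-3.6,0,-8],
    [-4.5,0,-10],
    [-5.4,0,-12],
    [-6.3,0,-14],
    [-7.2,0,-16],
    [-8.1,0,-18],
    [-9,0,-19.9],
  ],
  rot=[
    [0,0.014,0],
    [0,0.028,0],
    [0,0.042,0],
    [0,0.056,0],
    [0,0.07,0],
    [0,0.084,0],
    [0,0.098,0],
    [0,0.112,0],
    [0,0.126,0],
    [0,0.14,0],
  ],
  grip=[0,0,0,0,0,0,0,0,0,0],
)

```text
time_s: 42.6
eef_pos: [0.4647, -0.2121, 0.1305]
eef_rot: [-0.211, 0.225, 0.95, 0.05]
wrist_force: [-0.8, 0.3, -1.2]
opening: 0.177
grasp_force: 60.0
```

```bash
python3 sc.py
python3 -c "
from h import *
P=[lift(tw(x,.065,z),TY,p) for x,z,p in((.02,.018,-28),(.02,.018,-31),)]
chain(P); chain([lift(tw(-.05,.065,.019),TY,-24)])"
```

```text
blue 387 min [-0.026 -0.11   0.012] max [ 0.048 -0.035  0.02 ] slopes x,y [-0.002 -0.003]
yellow 288 min [-0.03   0.031  0.025] max [0.038 0.111 0.058] slopes x,y [-0.46  -0.002]
([-3.1, -1.1, -8.2], [-0.001, 0.051, 0.002])
([-2.8, 0.0, -8.3], [0.0, 0.052, -0.0])
([64.3, -1.0, 31.6], [-0.001, -0.019, 0.002])
```

>>> play_rows(
  xyz=[
    [-0.3,0,-1],
    [-0.7,0,-2],
    [-1,0,-3],
    [-1.4,0,-4],
    [-1.8,0,-5],
    [-2.2,0,-6],
    [-2.6,0,-7],
    [-3,0,-8],
    [-3,0,-8],
    [-3,0,-8],
  ],
  rot=[
    [0,0.006,0],
    [0,0.012,0],
    [0,0.018,0],
    [0,0.025,0],
    [0,0.032,0],
    [0,0.04,0],
    [0,0.046,0],
    [0,0.052,0],
    [0,0.052,0],
    [0,0.052,0],
  ],
  grip=[0,0,0,0,0,0,0,0,0,0],
)

```text
time_s: 43.9
eef_pos: [0.47, -0.2147, 0.1363]
eef_rot: [-0.236, 0.224, 0.944, 0.056]
wrist_force: [-1.2, 0.1, -2.6]
opening: 0.178
grasp_force: 60.0
```

```bash
python3 sc.py
python3 -c "
from h import *
chain([lift(tw(-.05,.065,.019),TY,-25),lift(tw(-.09,.065,.12),TY,0)])"
```

```text
blue 386 min [-0.026 -0.11   0.012] max [ 0.048 -0.036  0.021] slopes x,y [-0.005 -0.   ]
yellow 259 min [-0.015  0.032  0.013] max [0.053 0.107 0.054] slopes x,y [-0.53   0.001]
([64.2, -1.1, 39.7], [-0.001, -0.053, 0.002])
([84.8, -0.0, -2.4], [-0.0, -0.436, 0.0])
```

Yellow has its front edge at the far rim. I'll withdraw the blade and then raise it.

>>> play_rows(
  xyz=[
    [4,0,2],
    [11,0,6],
    [18,0,10.5],
    [25,0,15],
    [32,0,19.5],
    [39,0,24],
    [46,0,28],
    [53,0,32.5],
    [60,0,37],
    [64,0,39.5],
  ],
  rot=[
    [0,0,0],
    [0,0,0],
    [0,-0.005,0],
    [0,-0.01,0],
    [0,-0.018,0],
    [0,-0.025,0],
    [0,-0.03,0],
    [0,-0.04,0],
    [0,-0.048,0],
    [0,-0.053,0],
  ],
  grip=[0,0,0,0,0,0,0,0,0,0],
)

```text
time_s: 45.2
eef_pos: [0.4025, -0.1808, 0.1316]
eef_rot: [-0.21, 0.225, 0.95, 0.05]
wrist_force: [-0.2, 0.5, -0.9]
opening: 0.178
grasp_force: 60.0
```

```bash
python3 sc.py
python3 -c "
from h import *
A=lift(tw(-.08,.065,.11),TY,0); B=lift(bw(.05,-.03,.08),BY,0); print(B[:3,3]); 
chain([A,tcp(.40,.02,.17,2.5),B])"
```

```text
blue 388 min [-0.026 -0.109  0.011] max [ 0.047 -0.036  0.02 ] slopes x,y [-0.006  0.   ]
yellow 340 min [-0.027  0.033  0.011] max [0.047 0.112 0.02 ] slopes x,y [-0.001 -0.007]
[0.44066846 0.16600797 0.1294    ]
([70.9, -1.0, 2.3], [-0.0, -0.436, 0.002])
([27.2, 179.2, -10.6], [0.0, 0.0, -0.511])
([-47.0, 144.1, 40.6], [0.0, 0.0, -0.514])
```

>>> play_rows(
  xyz=[
    [14,0,-10],
    [25,0,-20],
    [36,0,-22],
    [46,0,-14],
    [56,0,-6],
    [64,-1,0],
    [71,-1,2],
    [71,-1,2],
    [71,-1,2],
    [71,-1,2],
  ],
  rot=[
    [0,0,0],
    [0,-0.06,0],
    [0,-0.14,0],
    [0,-0.22,0],
    [0,-0.3,0],
    [0,-0.38,0],
    [0,-0.436,0.002],
    [0,-0.436,0.002],
    [0,-0.436,0.002],
    [0,-0.436,0.002],
  ],
  grip=[0,0,0,0,0,0,0,0,0,0],
)

```text
time_s: 46.5
eef_pos: [0.3448, -0.1531, 0.1598]
eef_rot: [-0.0, 0.232, 0.973, -0.0]
wrist_force: [-0.4, 1.3, -1.4]
opening: 0.175
grasp_force: 60.1
```

>>> play_rows(
  xyz=[
    [3,20,-10],
    [6,40,-11],
    [9,60,-11],
    [12,80,-11],
    [15,100,-11],
    [18,120,-11],
    [21,140,-11],
    [24,160,-11],
    [27,179,-11],
    [27,179,-11],
  ],
  rot=[
    [0,0,-0.06],
    [0,0,-0.12],
    [0,0,-0.18],
    [0,0,-0.24],
    [0,0,-0.3],
    [0,0,-0.36],
    [0,0,-0.42],
    [0,0,-0.47],
    [0,0,-0.511],
    [0,0,-0.511],
  ],
  grip=[0,0,0,0,0,0,0,0,0,0],
)

```text
time_s: 47.75
eef_pos: [0.4013, 0.02, 0.1705]
eef_rot: [-0.001, -0.023, 1.0, 0.0]
wrist_force: [0.1, -0.1, -1.0]
opening: 0.171
grasp_force: 60.1
```

>>> play_rows(
  xyz=[
    [-5,16,0],
    [-10,32,0],
    [-15,48,0],
    [-21,64,0],
    [-26,80,5],
    [-31,96,10],
    [-37,112,20],
    [-42,130,30],
    [-47,144,40],
    [-47,144,40],
  ],
  rot=[
    [0,0,-0.06],
    [0,0,-0.12],
    [0,0,-0.18],
    [0,0,-0.24],
    [0,0,-0.3],
    [0,0,-0.36],
    [0,0,-0.42],
    [0,0,-0.47],
    [0,0,-0.514],
    [0,0,-0.514],
  ],
  grip=[0,0,0,0,0,0,0,0,0,0],
)

```text
time_s: 49.0
eef_pos: [0.4412, 0.1653, 0.1297]
eef_rot: [-0.001, -0.276, 0.961, -0.0]
wrist_force: [-0.2, -0.6, -1.2]
opening: 0.177
grasp_force: 60.0
```

```bash
python3 mc.py; python3 -c "
from h import *
chain([lift(bw(.05,-.03,.0135),BY,0)])"
```

```text
blue px [459. 250.] world 0.5037 -0.3883 diam 0.0749 tray [ 0.0094 -0.0735]
yellow px [407. 226.] world 0.5669 -0.2613 diam 0.0759 tray [0.0086 0.0683]
[0.4414 0.1649 0.1302] [-0.5 -0.5 -1.4]
([-0.0, 1.3, 67.3], [0.0, -0.002, -0.001])
```

Both coasters are in place. I'll set the lifter down.

>>> play_rows(
  xyz=[
    [0,1,12],
    [0,1,27],
    [0,1,42],
    [0,1,54],
    [0,1,61],
    [0,1,64],
    [0,1,66],
    [0,1,67],
    [0,1,67.5],
    [0,1,67.5],
  ],
  rot=[
    [0,0,0],
    [0,0,0],
    [0,0,0],
    [0,0,0],
    [0,0,0],
    [0,0,0],
    [0,0,0],
    [0,0,0],
    [0,0,0],
    [0,0,0],
  ],
  grip=[0,0,0,0,0,0,0,0,0,0],
)

```text
time_s: 50.3
eef_pos: [0.4412, 0.166, 0.0633]
eef_rot: [0.0, -0.275, 0.961, -0.0]
wrist_force: [-0.0, -0.4, -1.2]
opening: 0.175
grasp_force: 60.1
```

```bash
python3 -c "
from h import *
o=readout.get_obs(); print(T_tool()[:3,3],o['wrist_force'],o['torque'])"
```

```text
[0.44119337 0.16600037 0.06333184] [-0.04262388 -0.42356373 -1.186439  ] [-0.0445076   0.10135074 -0.02456704]
```

>>> play_rows(
  xyz=[
    [0,0,1],
    [0,0,2],
    [0,0,2],
    [0,0,2],
    [0,0,2],
    [0,0,2],
    [0,0,2],
    [0,0,2],
    [0,0,2],
    [0,0,2],
  ],
  rot=[
    [0,0,0],
    [0,0,0],
    [0,0,0],
    [0,0,0],
    [0,0,0],
    [0,0,0],
    [0,0,0],
    [0,0,0],
    [0,0,0],
    [0,0,0],
  ],
  grip=[0,0,0,0,0.3,0.4,0.5,0.5,0.5,0.5],
)

```text
time_s: 51.55
eef_pos: [0.4411, 0.166, 0.0612]
eef_rot: [-0.0, -0.275, 0.961, -0.0]
wrist_force: [0.5, 0.2, 0.2]
opening: 0.5
grasp_force: 0.0
```

>>> play_rows(
  xyz=[
    [0,0,-15],
    [0,0,-35],
    [0,0,-65],
    [0,0,-95],
    [0,0,-110],
    [0,0,-110],
    [0,0,-110],
    [0,0,-110],
    [0,0,-110],
    [0,0,-110],
  ],
  rot=[
    [0,0,0],
    [0,0,0],
    [0,0,0],
    [0,0,0],
    [0,0,0],
    [0,0,0],
    [0,0,0],
    [0,0,0],
    [0,0,0],
    [0,0,0],
  ],
  grip=[0.5,0.5,0.5,0.5,0.5,0.5,0.5,0.5,0.5,0.5],
)

```text
time_s: 52.8
eef_pos: [0.4409, 0.166, 0.1708]
eef_rot: [-0.0, -0.275, 0.961, -0.0]
wrist_force: [-0.2, 0.5, 0.5]
opening: 0.504
grasp_force: 0.0
```

```bash
cat > mp.py <<'E'
from h import *
c=cam('top'); hsv=cv2.cvtColor(c['color'],cv2.COLOR_RGB2HSV); Ri=R.from_euler('z',-TY,degrees=True)
for n,lo,hi in(('pot_b',(105,100,40),(130,255,255)),('pot_y',(18,120,100),(32,255,255)),('pot_r',(0,120,60),(8,255,255))):
    m=cv2.morphologyEx(cv2.inRange(hsv,lo,hi),cv2.MORPH_CLOSE,np.ones((5,5))); m[:,:225]=0; m[:170]=0; m[340:]=0; m[:,505:]=0
    for k in cv2.findContours(m,cv2.RETR_EXTERNAL,cv2.CHAIN_APPROX_NONE)[0]:
        if not 100<cv2.contourArea(k)<400: continue
        p=onplane(c,k[:,0],.045); (x,y),r=cv2.minEnclosingCircle(p[:,:2].astype(np.float32))
        print(n,round(x,4),round(y,4),'diam',round(2*r,4),'px',k[:,0].mean(0).round(),'tray',Ri.apply(np.array([x,y,0])-TC)[:2].round(4))
E
python3 mp.py
python3 - <<'E'
from h import *
c=cam('wrist'); P=cloud(c); Ri=R.from_euler('z',-BY,degrees=True); Q=Ri.apply((P-BC).reshape(-1,3)).reshape(480,640,3)
hsv=cv2.cvtColor(c['color'],cv2.COLOR_RGB2HSV)
m=(hsv[...,1]<50)&(c['depth']>0)&(abs(Q[...,2]-.0136)<.006)&(abs(Q[...,0])<.08)&(abs(Q[...,1])<.14)
q=Q[m]; print(len(q),np.percentile(q,[2,50,98],axis=0).round(4))
s=np.linalg.lstsq(np.c_[q[:,:2],np.ones(len(q))],q[:,2],rcond=None)[0]; print('slope',s)
save(c,'w8.png')
E
```

```text
pot_b 0.4745 -0.0111 diam 0.0381 px [308. 264.] tray [-0.1867  0.25  ]
pot_y 0.6293 -0.0363 diam 0.0373 px [317. 202.] tray [-0.0371  0.2973]
pot_r 0.5327 -0.0366 diam 0.0382 px [318. 240.] tray [-0.1232  0.2534]
9425 [[-0.0506 -0.0643  0.012 ]
 [-0.0023 -0.0312  0.0136]
 [ 0.0499  0.0861  0.0149]]
slope [ 0.00102828 -0.00271775  0.01347642]
```

View pics/w8.png

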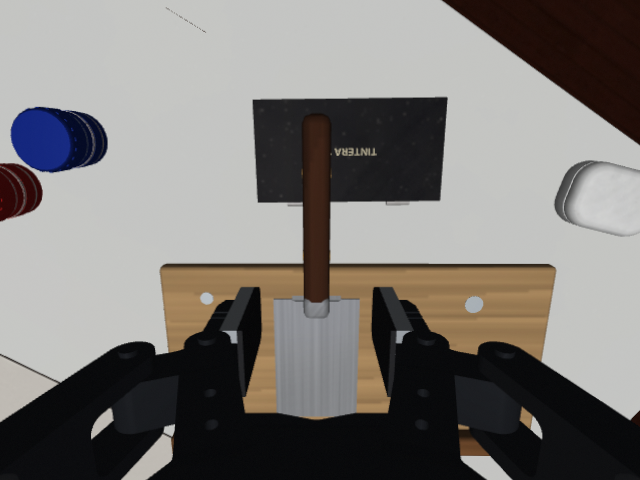

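The lifter lies flat on the empty board. Next are the pots, starting with blue.

```bash
python3 -c "
from h import *
b=tw(-.083,-.0735,0); y=tw(-.083,.0695,0); print(b,y)
chain([tcp(.475,-.011,.17,TY),tcp(.475,-.011,.030,TY),tcp(.475,-.011,.13,TY),tcp(b[0],b[1],.13,TY),tcp(b[0],b[1],.031,TY)])
print(); chain([tcp(.6292,-.0365,.13,TY),tcp(y[0],y[1],.13,TY)],tcp(b[0],b[1],.13,TY))"
```

```text
[ 0.42117588 -0.34658222  0.        ] [ 0.48565137 -0.21894245  0.        ]
([64.8, -168.2, 1.0], [-0.0, -0.001, 1.025])
([0.0, 0.0, 140.0], [0.0, 0.0, 0.0])
([0.0, 0.0, -100.0], [0.0, 0.0, 0.0])
([-103.3, -323.8, 0.0], [0.0, 0.0, 0.0])
([0.0, 0.0, 99.0], [0.0, 0.0, 0.0])

([-45.9, 370.6, 0.0], [0.0, 0.0, 0.0])
([45.9, -227.6, 0.0], [0.0, 0.0, 0.0])
```

>>> play_rows(
  xyz=[
    [8,-20,0],
    [16,-42,0],
    [24,-64,0],
    [33,-86,0],
    [42,-108,0],
    [50,-130,0],
    [58,-150,1],
    [65,-168,1],
    [65,-168,1],
    [65,-168,1],
  ],
  rot=[
    [0,0,0.13],
    [0,0,0.26],
    [0,0,0.39],
    [0,0,0.52],
    [0,0,0.65],
    [0,0,0.78],
    [0,0,0.91],
    [0,0,1.025],
    [0,0,1.025],
    [0,0,1.025],
  ],
  grip=[0.8,0.8,0.8,0.8,0.8,0.8,0.8,0.8,0.8,0.8],
)

```text
time_s: 54.15
eef_pos: [0.4746, -0.0105, 0.1701]
eef_rot: [-0.0, 0.231, 0.973, 0.0]
wrist_force: [-0.6, 1.1, -0.6]
opening: 0.801
grasp_force: 0.0
```

```bash
python3 -c "
from h import *
c=cam('wrist'); P=cloud(c); hsv=cv2.cvtColor(c['color'],cv2.COLOR_RGB2HSV)
m=(cv2.inRange(hsv,(105,120,40),(130,255,255))>0)&(abs(P[...,2]-.045)<.006)&(np.hypot(P[...,0]-.475,P[...,1]+.011)<.06)
q=P[m]; print(len(q)); 
if len(q)>20:
  (x,y),r=cv2.minEnclosingCircle(q[:,:2].astype(np.float32)); print(x,y,2*r)
print(T_tool()[:3,3],rel(tcp(.475,-.011,.030,TY)))"
```

```text
2452
0.47877368330955505 -0.008540970273315907 0.03871965780854225
[ 0.47454466 -0.01030961  0.17008974] ([-0.8, -0.4, 140.1], [-0.0, -0.0, 0.002])
```

>>> play_rows(
  xyz=[
    [-2,0,25],
    [-2,0,65],
    [-2,0,105],
    [-2,0,130],
    [-2,0,140],
    [-2,0,140],
    [-2,0,140],
    [-2,0,140],
    [-2,0,140],
    [-2,0,140],
  ],
  rot=[
    [0,0,0],
    [0,0,0],
    [0,0,0],
    [0,0,0],
    [0,0,0],
    [0,0,0],
    [0,0,0],
    [0,0,0],
    [0,0,0],
    [0,0,0],
  ],
  grip=[0.8,0.8,0.8,0.8,0.8,0.8,0.2,0.2,0.2,0.2],
)

```text
time_s: 55.45
eef_pos: [0.4777, -0.0121, 0.0317]
eef_rot: [0.001, 0.232, 0.973, -0.0]
wrist_force: [-1.2, 1.3, 4.5]
opening: 0.426
grasp_force: 59.7
```

>>> play_rows(
  xyz=[
    [0,0,-20],
    [0,0,-60],
    [0,0,-100],
    [-14,-46,-100],
    [-29,-92,-100],
    [-44,-139,-100],
    [-59,-185,-100],
    [-73,-231,-100],
    [-88,-277,-100],
    [-101,-317,-100],
  ],
  rot=[
    [0,0,0],
    [0,0,0],
    [0,0,0],
    [0,0,0],
    [0,0,0],
    [0,0,0],
    [0,0,0],
    [0,0,0],
    [0,0,0],
    [0,0,0],
  ],
  grip=[0.2,0.2,0.2,0.2,0.2,0.2,0.2,0.2,0.2,0.2],
)

```text
time_s: 56.7
eef_pos: [0.4235, -0.3425, 0.1312]
eef_rot: [0.001, 0.232, 0.973, -0.001]
wrist_force: [1.4, 0.6, -0.9]
opening: 0.428
grasp_force: 60.1
```

```bash
python3 -c "
from h import *
b=tw(-.083,-.0735,0); print(rel(tcp(b[0],b[1],.0305,TY)))"
```

```text
([0.4, -4.6, 100.7], [-0.001, 0.002, -0.001])
```

>>> play_rows(
  xyz=[
    [0,-4,30],
    [0,-4.5,65],
    [0,-4.5,85],
    [0,-4.5,95],
    [0,-4.5,98],
    [0,-4.5,100],
    [0,-4.5,100],
    [0,-4.5,100],
    [0,-4.5,100],
    [0,-4.5,100],
  ],
  rot=[
    [0,0,0],
    [0,0,0],
    [0,0,0],
    [0,0,0],
    [0,0,0],
    [0,0,0],
    [0,0,0],
    [0,0,0],
    [0,0,0],
    [0,0,0],
  ],
  grip=[0.2,0.2,0.2,0.2,0.2,0.2,0.2,0.6,0.8,0.8],
)

```text
time_s: 57.95
eef_pos: [0.4219, -0.3445, 0.0304]
eef_rot: [0.0, 0.232, 0.973, -0.0]
wrist_force: [0.2, -0.2, 0.1]
opening: 0.799
grasp_force: 0.0
```

>>> play_rows(
  xyz=[
    [0,0,-10],
    [0,0,-40],
    [0,0,-80],
    [0,0,-110],
    [-4,40,-115],
    [-10,95,-115],
    [-17,150,-115],
    [-24,205,-115],
    [-31,260,-115],
    [-38,310,-115],
  ],
  rot=[
    [0,0,0],
    [0,0,0],
    [0,0,0],
    [0,0,0],
    [0,0,0],
    [0,0,0],
    [0,0,0],
    [0,0,0],
    [0,0,0],
    [0,0,0],
  ],
  grip=[0.8,0.8,0.8,0.8,0.8,0.8,0.8,0.8,0.8,0.8],
)

```text
time_s: 59.2
eef_pos: [0.5965, -0.083, 0.1461]
eef_rot: [0.0, 0.231, 0.973, -0.0]
wrist_force: [-0.3, -0.4, -0.2]
opening: 0.796
grasp_force: 0.0
```

```bash
python3 mp.py; python3 -c "
from h import *
print(T_tool()[:3,3],rel(tcp(.6293,-.0365,.145,TY)))"
```

```text
pot_b 0.4182 -0.3425 diam 0.0417 px [445. 283.] tray [-0.0875 -0.0712]
[ 0.5990492  -0.07820404  0.14635579] ([-8.4, 50.8, 1.5], [0.003, 0.002, 0.003])
```

>>> play_rows(
  xyz=[
    [-3,20,0],
    [-6,38,0],
    [-8,48,0],
    [-8,48,0],
    [-8,48,0],
    [-8,48,0],
    [-8,48,0],
    [-8,48,0],
    [-8,48,0],
    [-8,48,0],
  ],
  rot=[
    [0,0,0],
    [0,0,0],
    [0,0,0],
    [0,0,0],
    [0,0,0],
    [0,0,0],
    [0,0,0],
    [0,0,0],
    [0,0,0],
    [0,0,0],
  ],
  grip=[0.8,0.8,0.8,0.8,0.8,0.8,0.8,0.8,0.8,0.8],
)

```text
time_s: 60.5
eef_pos: [0.6242, -0.0455, 0.1452]
eef_rot: [-0.0, 0.232, 0.973, -0.0]
wrist_force: [0.2, 0.1, 0.5]
opening: 0.795
grasp_force: 0.0
```

```bash
python3 -c "
from h import *
c=cam('wrist'); P=cloud(c); hsv=cv2.cvtColor(c['color'],cv2.COLOR_RGB2HSV)
m=(cv2.inRange(hsv,(18,120,80),(32,255,255))>0)&(abs(P[...,2]-.045)<.006)&(np.hypot(P[...,0]-.629,P[...,1]+.036)<.07)
q=P[m]; print(len(q)); 
if len(q)>20:
  (x,y),r=cv2.minEnclosingCircle(q[:,:2].astype(np.float32)); print(x,y,2*r)
print(T_tool()[:3,3],rel(tcp(.63,-.0355,.0305,TY)))"
```

```text
2923
0.6327327489852905 -0.034934304654598236 0.038887869566679
[ 0.62424145 -0.04551438  0.1451776 ] ([-0.6, 11.6, 114.7], [-0.0, -0.0, 0.0])
```

>>> play_rows(
  xyz=[
    [-1.5,12,10],
    [-1.5,12,40],
    [-1.5,12,80],
    [-1.5,12,105],
    [-1.5,12,114.5],
    [-1.5,12,114.5],
    [-1.5,12,114.5],
    [-1.5,12,114.5],
    [-1.5,12,114.5],
    [-1.5,12,114.5],
  ],
  rot=[
    [0,0,0],
    [0,0,0],
    [0,0,0],
    [0,0,0],
    [0,0,0],
    [0,0,0],
    [0,0,0],
    [0,0,0],
    [0,0,0],
    [0,0,0],
  ],
  grip=[0.8,0.8,0.8,0.8,0.8,0.8,0.2,0.2,0.2,0.2],
)

```text
time_s: 61.8
eef_pos: [0.6323, -0.0358, 0.0324]
eef_rot: [0.002, 0.232, 0.973, -0.0]
wrist_force: [-0.4, 0.5, 6.6]
opening: 0.427
grasp_force: 60.0
```

>>> play_rows(
  xyz=[
    [0,0,-20],
    [0,0,-60],
    [0,0,-100],
    [9,-45,-100],
    [18,-90,-100],
    [28,-135,-100],
    [37,-180,-100],
    [45,-220,-100],
    [47,-229,-100],
    [47,-229,-100],
  ],
  rot=[
    [0,0,0],
    [0,0,0],
    [0,0,0],
    [0,0,0],
    [0,0,0],
    [0,0,0],
    [0,0,0],
    [0,0,0],
    [0,0,0],
    [0,0,0],
  ],
  grip=[0.2,0.2,0.2,0.2,0.2,0.2,0.2,0.2,0.2,0.2],
)

```text
time_s: 63.05
eef_pos: [0.4859, -0.219, 0.1315]
eef_rot: [0.0, 0.232, 0.973, -0.0]
wrist_force: [-0.3, 0.4, -0.0]
opening: 0.429
grasp_force: 60.1
```

```bash
python3 -c "
from h import *
b=tw(-.081,.0695,0); print(rel(tcp(b[0],b[1],.0305,TY)))"
```

```text
([-1.6, -0.1, 101.0], [-0.0, 0.001, -0.001])
```

>>> play_rows(
  xyz=[
    [-1.5,0,30],
    [-1.5,0,65],
    [-1.5,0,85],
    [-1.5,0,95],
    [-1.5,0,98],
    [-1.5,0,100],
    [-1.5,0,100],
    [-1.5,0,100],
    [-1.5,0,100],
    [-1.5,0,100],
  ],
  rot=[
    [0,0,0],
    [0,0,0],
    [0,0,0],
    [0,0,0],
    [0,0,0],
    [0,0,0],
    [0,0,0],
    [0,0,0],
    [0,0,0],
    [0,0,0],
  ],
  grip=[0.2,0.2,0.2,0.2,0.2,0.2,0.2,0.6,0.8,0.8],
)

```text
time_s: 64.3
eef_pos: [0.4874, -0.2197, 0.031]
eef_rot: [0.0, 0.232, 0.973, -0.0]
wrist_force: [-0.4, -0.8, -0.3]
opening: 0.804
grasp_force: 0.0
```

>>> play_rows(
  xyz=[
    [0,0,-10],
    [0,0,-40],
    [0,0,-90],
    [0,0,-140],
    [10,50,-170],
    [20,100,-180],
    [30,150,-180],
    [40,200,-180],
    [40,250,-180],
    [40,300,-180],
  ],
  rot=[
    [0,0,0],
    [0,0,0],
    [0,0,0],
    [0,0,0],
    [0,0,0],
    [0,0,0],
    [0,0,0],
    [0,0,0],
    [0,0,0],
    [0,0,0],
  ],
  grip=[0.8,0.8,0.8,0.8,0.8,0.8,0.8,0.8,0.8,0.8],
)

```text
time_s: 65.55
eef_pos: [0.5873, 0.068, 0.2117]
eef_rot: [0.001, 0.232, 0.973, -0.0]
wrist_force: [0.2, -0.5, 0.6]
opening: 0.803
grasp_force: 0.0
```

```bash
python3 mp.py; python3 mc.py; python3 sc.py; python3 -c "
from h import *
c=cam('scene'); save(c,'s9.png')"
```

```text
pot_b 0.4182 -0.3425 diam 0.0417 px [445. 283.] tray [-0.0875 -0.0712]
pot_y 0.4855 -0.2198 diam 0.0381 px [394. 258.] tray [-0.0828  0.0686]
pot_r 0.5326 -0.0347 diam 0.0394 px [318. 241.] tray [-0.1241  0.2551]
blue px [459. 250.] world 0.5032 -0.3884 diam 0.0747 tray [ 0.0091 -0.0738]
yellow px [407. 226.] world 0.567 -0.2618 diam 0.0755 tray [0.0089 0.068 ]
[0.5879 0.0705 0.2115] [-0.9 -0.1  0.4]
blue 711 min [-0.101 -0.109  0.002] max [ 0.047 -0.037  0.05 ] slopes x,y [-0.194  0.095]
yellow 571 min [-0.099  0.032  0.004] max [0.047 0.113 0.05 ] slopes x,y [-0.207  0.059]
```

View pics/s9.png

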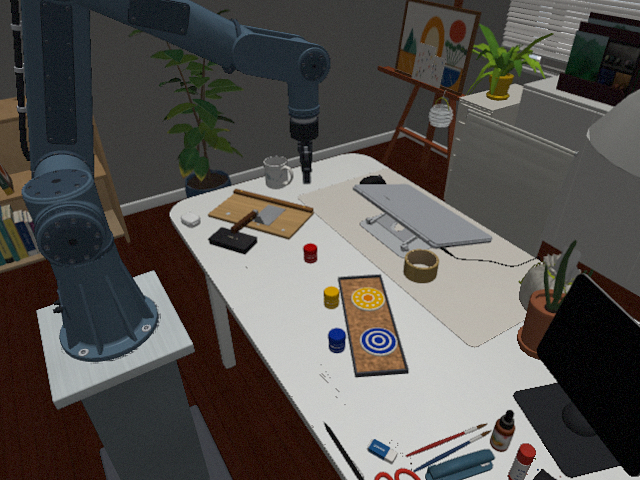

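The final view shows both coasters flat in the tray at (367,298) and (379,341). Their pots stand in front at (331,297) and (337,340), the lifter lies on the board, and the bystanders have not moved.

```bash
python3 -c "
from h import *
print(ctrl.hand_in())"
```

```text
the job is handed in; nothing more can be done
None
```

I handed the job in at about 66 s; no verdict came back, but in the last images the blue and yellow coasters (red was absent) lie flat in the tray, their pots stand in front about 97 mm and 92 mm from them, and the lifter's blade is flat on the board.

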